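# Load the mandrel magazine of a hose-wrapping machine and feed one mandrel

## Task

Pull the feed lever of the wrapping machine back to its loading position and lay every hose mandrel from the two trays on its side across the sloping rails of the magazine, set down rather than dropped, so that they roll down and queue behind the stop. Once they all lie there, push the lever fully forward to let one mandrel roll on to the two wrapping rollers, then pull it fully back so that the next one comes up to the stop. Leave the other things on the bench where they are.

Things in the scene. Friction and masses are not known exactly. Their poses are not given: they have to be found in the camera images.
- mandrel_1: bare aluminium hose mandrel, a cylinder 36 mm in diameter and 96 mm long (about 0.18 kg, three low raised bands, dark bore at each end) that rolls freely on its side; origin at its middle, its own z along its axis; starts standing on end in tray_a; may be absent
- mandrel_2: bare aluminium hose mandrel, a cylinder 36 mm in diameter and 96 mm long (about 0.18 kg, three low raised bands, dark bore at each end) that rolls freely on its side; origin at its middle, its own z along its axis; starts standing on end in tray_a; may be absent
- mandrel_3: bare aluminium hose mandrel, a cylinder 36 mm in diameter and 96 mm long (about 0.18 kg, three low raised bands, dark bore at each end) that rolls freely on its side; origin at its middle, its own z along its axis; starts standing on end in tray_a; may be absent
- mandrel_4: bare aluminium hose mandrel, a cylinder 36 mm in diameter and 96 mm long (about 0.18 kg, three low raised bands, dark bore at each end) that rolls freely on its side; origin at its middle, its own z along its axis; starts lying on its side in tray_b; always there
- mandrel_5: bare aluminium hose mandrel, a cylinder 36 mm in diameter and 96 mm long (about 0.18 kg, three low raised bands, dark bore at each end) that rolls freely on its side; origin at its middle, its own z along its axis; starts lying on its side in tray_b; may be absent
- magazine: sloping magazine of the wrapping machine: two steel rails (8 mm wide, centres 68 mm apart, open between) between side plates (112 mm apart inside, 10 mm above the rails). Origin midway, level with the rail tops; x runs down the rails, which fall 10 degrees, y across, z square to them. Rails run from x = -195 mm (9 mm end lip) to +97 mm (open). A mandrel across them has its centre at z = 18 mm
- lay_spot (a point): where the centre of a mandrel lies that is set down near the top of the rails, x = -130 mm, z = 18 mm of magazine: 39 mm clear of a queue of four; let go, it rolls down
- first_place (a point): about where the first mandrel's centre rests when held by the front stop bar; the others queue uphill of it, touching, 36 mm apart
- lever_shaft (a point): on the axis of the feed lever's shaft, which runs across under the rails parallel to the magazine's y; at mid-width, x = 60 mm of magazine, 6 mm below the rail tops. The shaft carries two thin stop bars: lever back, the front bar is up and holds the queue; lever forward, it sinks and frees the first mandrel while the rear bar rises and holds the second
- bed (a point): where the centre of a mandrel lies when it rests in the dip between the two wrapping rollers (dark steel, 28 mm diameter, 44 mm apart) just beyond the lower end of the rails; a gearbox 120 mm high with its motor stands beside them on the left (+y)
- feed_lever (a joint): feed lever, 88 mm to the right (-y) of mid-width: steel rod 10 mm in diameter, 105 mm from shaft to knob centre, in a plane square to the shaft. 0 = fully back (0.4 rad from upright, leaning uphill to the robot, for loading), 0.8 rad = fully forward (leaning 0.4 rad downhill). Stays where left; about 2 N at the knob moves it
- lever_knob (a point): centre of the black ball knob (28 mm diameter) at the end of the feed lever, 105 mm from the shaft
- tray_a: shallow dark steel tray 240 x 220 mm with a floor 3 mm thick and a rim 10 mm high, fixed on the bench to the robot's left; origin under its centre
- tray_b: a like tray, 280 x 220 mm, to the robot's right, with a rib 3 mm thick and 10 mm high across its middle (along its y) between its two places
- bottle_1: white bottle 54 mm across, 145 mm high, not to be disturbed; origin at its underside
- bottle_2: white jar with red lid 62 mm across, 115 mm high, not to be disturbed; origin at its underside
- tape_roll: flat roll of tape 104 mm across, 25 mm high, not to be disturbed; origin at its underside
- hose_red: red hose end 64 mm across, 85 mm high, not to be disturbed; origin at its underside
- hose_black: short black hose end 52 mm across, 40 mm high, standing in tray_a, not to be disturbed; origin at its underside
- scraper: flat scraper 190 mm long, not to be disturbed; origin at its underside
- screwdriver: screwdriver 180 mm long, not to be disturbed; origin at its underside

How it is judged:
On the way, in this order (a step that is already met when the one before it is completed fails the run):
1. the feed lever is back and every mandrel lies on its side across the magazine's rails, at rest (value of joint feed_lever below 0.1 rad and x of mandrel_1 in the frame of magazine between -0.19 and 0.07 m and y of mandrel_1 in the frame of magazine between -0.015 and 0.015 m and z of mandrel_1 in the frame of magazine between 0.012 and 0.024 m and angle between the z axis of each of mandrel_1, mandrel_2, mandrel_3, mandrel_4, mandrel_5 and the y axis of magazine, either way round below 0.12 rad and linear speed of each of mandrel_1, mandrel_2, mandrel_3, mandrel_4, mandrel_5 below 0.03 m/s and x of mandrel_2 in the frame of magazine between -0.19 and 0.07 m and y of mandrel_2 in the frame of magazine between -0.015 and 0.015 m and z of mandrel_2 in the frame of magazine between 0.012 and 0.024 m and x of mandrel_3 in the frame of magazine between -0.19 and 0.07 m and y of mandrel_3 in the frame of magazine between -0.015 and 0.015 m and z of mandrel_3 in the frame of magazine between 0.012 and 0.024 m and x of mandrel_4 in the frame of magazine between -0.19 and 0.07 m and y of mandrel_4 in the frame of magazine between -0.015 and 0.015 m and z of mandrel_4 in the frame of magazine between 0.012 and 0.024 m and x of mandrel_5 in the frame of magazine between -0.19 and 0.07 m and y of mandrel_5 in the frame of magazine between -0.015 and 0.015 m and z of mandrel_5 in the frame of magazine between 0.012 and 0.024 m), for 0.2 s.
2. with the lever forward, one mandrel has rolled on to the wrapping rollers (value of joint feed_lever above 0.7 rad and ((distance between mandrel_1 and bed below 0.015 m and angle between the z axis of mandrel_1 and the y axis of magazine, either way round below 0.12 rad and linear speed of mandrel_1 below 0.03 m/s) or (distance between mandrel_2 and bed below 0.015 m and angle between the z axis of mandrel_2 and the y axis of magazine, either way round below 0.12 rad and linear speed of mandrel_2 below 0.03 m/s) or (distance between mandrel_3 and bed below 0.015 m and angle between the z axis of mandrel_3 and the y axis of magazine, either way round below 0.12 rad and linear speed of mandrel_3 below 0.03 m/s) or (distance between mandrel_4 and bed below 0.015 m and angle between the z axis of mandrel_4 and the y axis of magazine, either way round below 0.12 rad and linear speed of mandrel_4 below 0.03 m/s) or (distance between mandrel_5 and bed below 0.015 m and angle between the z axis of mandrel_5 and the y axis of magazine, either way round below 0.12 rad and linear speed of mandrel_5 below 0.03 m/s))), for 0.2 s.
At the end, for the whole second after the job is handed in: lever back (under 0.1 rad); one mandrel rests between the two wrapping rollers (centre within 15 mm of site bed), every other one on the rails (centre 12 to 24 mm above them, within 15 mm of the middle); all lie square across within 0.12 rad, at rest (value of joint feed_lever below 0.1 rad and ((distance between mandrel_1 and bed below 0.015 m and angle between the z axis of mandrel_1 and the y axis of magazine, either way round below 0.12 rad and linear speed of mandrel_1 below 0.03 m/s) or (distance between mandrel_2 and bed below 0.015 m and angle between the z axis of mandrel_2 and the y axis of magazine, either way round below 0.12 rad and linear speed of mandrel_2 below 0.03 m/s) or (distance between mandrel_3 and bed below 0.015 m and angle between the z axis of mandrel_3 and the y axis of magazine, either way round below 0.12 rad and linear speed of mandrel_3 below 0.03 m/s) or (distance between mandrel_4 and bed below 0.015 m and angle between the z axis of mandrel_4 and the y axis of magazine, either way round below 0.12 rad and linear speed of mandrel_4 below 0.03 m/s) or (distance between mandrel_5 and bed below 0.015 m and angle between the z axis of mandrel_5 and the y axis of magazine, either way round below 0.12 rad and linear speed of mandrel_5 below 0.03 m/s)) and ((distance between mandrel_1 and bed below 0.015 m and angle between the z axis of mandrel_1 and the y axis of magazine, either way round below 0.12 rad and linear speed of mandrel_1 below 0.03 m/s) or (x of mandrel_1 in the frame of magazine between -0.19 and 0.07 m and y of mandrel_1 in the frame of magazine between -0.015 and 0.015 m and z of mandrel_1 in the frame of magazine between 0.012 and 0.024 m and angle between the z axis of mandrel_1 and the y axis of magazine, either way round below 0.12 rad and linear speed of mandrel_1 below 0.03 m/s)) and ((distance between mandrel_2 and bed below 0.015 m and angle between the z axis of mandrel_2 and the y axis of magazine, either way round below 0.12 rad and linear speed of mandrel_2 below 0.03 m/s) or (x of mandrel_2 in the frame of magazine between -0.19 and 0.07 m and y of mandrel_2 in the frame of magazine between -0.015 and 0.015 m and z of mandrel_2 in the frame of magazine between 0.012 and 0.024 m and angle between the z axis of mandrel_2 and the y axis of magazine, either way round below 0.12 rad and linear speed of mandrel_2 below 0.03 m/s)) and ((distance between mandrel_3 and bed below 0.015 m and angle between the z axis of mandrel_3 and the y axis of magazine, either way round below 0.12 rad and linear speed of mandrel_3 below 0.03 m/s) or (x of mandrel_3 in the frame of magazine between -0.19 and 0.07 m and y of mandrel_3 in the frame of magazine between -0.015 and 0.015 m and z of mandrel_3 in the frame of magazine between 0.012 and 0.024 m and angle between the z axis of mandrel_3 and the y axis of magazine, either way round below 0.12 rad and linear speed of mandrel_3 below 0.03 m/s)) and ((distance between mandrel_4 and bed below 0.015 m and angle between the z axis of mandrel_4 and the y axis of magazine, either way round below 0.12 rad and linear speed of mandrel_4 below 0.03 m/s) or (x of mandrel_4 in the frame of magazine between -0.19 and 0.07 m and y of mandrel_4 in the frame of magazine between -0.015 and 0.015 m and z of mandrel_4 in the frame of magazine between 0.012 and 0.024 m and angle between the z axis of mandrel_4 and the y axis of magazine, either way round below 0.12 rad and linear speed of mandrel_4 below 0.03 m/s)) and ((distance between mandrel_5 and bed below 0.015 m and angle between the z axis of mandrel_5 and the y axis of magazine, either way round below 0.12 rad and linear speed of mandrel_5 below 0.03 m/s) or (x of mandrel_5 in the frame of magazine between -0.19 and 0.07 m and y of mandrel_5 in the frame of magazine between -0.015 and 0.015 m and z of mandrel_5 in the frame of magazine between 0.012 and 0.024 m and angle between the z axis of mandrel_5 and the y axis of magazine, either way round below 0.12 rad and linear speed of mandrel_5 below 0.03 m/s))); the robot touches nothing.
It fails at once if another thing on the bench is pushed about (more than 60 mm) (distance of any of bottle_1, bottle_2, tape_roll, hose_red, hose_black, scraper, screwdriver from where it was at the start of the episode above 0.06 m).
It fails at once if a mandrel is dropped on to the machine ((linear speed of mandrel_1 above 1 m/s and x of mandrel_1 in the frame of magazine between -0.195 and 0.19 m and y of mandrel_1 in the frame of magazine between -0.06 and 0.06 m and z of mandrel_1 in the frame of magazine between -0.02 and 0.08 m) or (linear speed of mandrel_2 above 1 m/s and x of mandrel_2 in the frame of magazine between -0.195 and 0.19 m and y of mandrel_2 in the frame of magazine between -0.06 and 0.06 m and z of mandrel_2 in the frame of magazine between -0.02 and 0.08 m) or (linear speed of mandrel_3 above 1 m/s and x of mandrel_3 in the frame of magazine between -0.195 and 0.19 m and y of mandrel_3 in the frame of magazine between -0.06 and 0.06 m and z of mandrel_3 in the frame of magazine between -0.02 and 0.08 m) or (linear speed of mandrel_4 above 1 m/s and x of mandrel_4 in the frame of magazine between -0.195 and 0.19 m and y of mandrel_4 in the frame of magazine between -0.06 and 0.06 m and z of mandrel_4 in the frame of magazine between -0.02 and 0.08 m) or (linear speed of mandrel_5 above 1 m/s and x of mandrel_5 in the frame of magazine between -0.195 and 0.19 m and y of mandrel_5 in the frame of magazine between -0.06 and 0.06 m and z of mandrel_5 in the frame of magazine between -0.02 and 0.08 m)).
Of mandrel_1, mandrel_2, mandrel_3, mandrel_5 only 3 to 4 are there at a start; the rules pass over those that are not, and their reading is None.
At some moment in a run one of mandrel_1, mandrel_2, mandrel_3, mandrel_4, mandrel_5 may be knocked a few centimetres aside while the robot is not near it.
It also fails if it takes over 208 s, if anything falls off the work surface, if the arm or the gripper's body presses on something with over 40 N, if the wrist force passes 120 N, or if a joint passes its speed limit or range.

## Robot

A 6-joint arm with a two-finger parallel gripper is mounted at the origin on the work surface. World frame = base frame: x ahead of the robot, y to its left, z up, the work surface at z = 0. Lengths are in m, angles in rad, forces in N, time in s.
With the tool pointing down it reaches from about 0.35 to 0.725 m from the base axis. Payload 4.3 kg.
Tool frame: the origin (TCP) lies at the very end of the fingers, on their centre line; the grasp point (between the pads) lies manip.grasp_offset behind it (manip.grasp_offset is the distance from the TCP to the grasp point, in m); z points along the fingers, y is the line along which they close (so a half turn about z gives the same grasp; the last joint's range is limited). The gripper opens to 85 mm and grips with 20 to 120 N. Pads are 22 mm wide; open, the fingers measure 114 mm over their backs; the gripper's body (76 mm by 85 mm) begins 54 mm behind the grasp point. The pads swing forward as they close: fully open they stand 13 mm farther back than shut.
Start: joints at [1.087, 0.377, 0.081, 1.274, 0, 1.46], TCP at [0.21, 0.535, 0.231] pointing down, gripper open.
Joint ranges: [-2.72, 2.72], [-0.84, 1.66], [-1.02, 1.22], [-1.77, 2.12], [-1.37, 1.28], [-3.14, 3.14]. Speed limits (rad/s): [2.57, 2.57, 3.14, 3.14, 3.14, 3.14].

## Interface

Orientations are given as a rotation vector (axis times angle).
In Python, from bench import manip gives the robot as it stands.
- The arm moves only by the shell command python3 steer.py [FORCE], which reads ROWS from standard input. ROWS is 1 to 8 rows, parted by a bar, with the numbers parted by commas; each row has 5 numbers: dx, dy, dz in units of 20 mm, then a turn about the tool's z in units of 0.25 rad, then the opening from 0.0 (shut) to 1.0 (fully open); each row is the pose to reach, as a shift and turn from the pose commanded when the command began, along the tool's axes at that moment; what a row does not reach only later rows make up. A row lasts 1/12 s, in which the tool goes at most 0.0417 m and 0.125 rad, less where a joint would pass 70% of its speed; a pose out of reach is approached as far as the arm can. The fingers move at their own pace and stop on an object; FORCE is the grip in N (left out, the last holds). Time passes only in rows, so rows that do not move let the fingers close. It prints the time, the measured TCP pose, the force, the opening and the grip force at its end. Input that does not fit is refused with a message, and nothing moves.
- manip.sense(): the state, without advancing time (a new reading comes with each control period).
- manip.grab_frame(name): name is "side" or "top"; returns the picture (400x640x3 uint8, red, green, blue); there is no depth.
- manip.camera_model(name): a dict with "fx", "fy", "cx", "cy" (pixels), "R" (3x3) and "t" (3): a world point X has camera coordinates R X + t. Camera axes: x right, y down, z forward; pixel columns grow to the right and rows downward; lengths in m; the calibration is good to about 2 mm. A picture is of the moment at which its call begins. camera_model takes no time and is no camera call.
- manip.hand_in(): hands the job in; it is judged then, once.
The state is a dict: "time_s": time; "joint_pos": joint angles; "dq": joint speeds; "joint_efforts": joint torques, N m; "ee_pos": TCP position; "eef_rot": TCP orientation; "wrist_force": force on the tool from outside, world axes, zero at the start; "moment": the same for the moment, N m; "width": opening from 0.0 (shut) to 1.0 (fully open); "grip_force": force on a finger pad.
Only numpy, scipy, OpenCV 4.12 (cv2) and the standard library are available. Lean on these libraries where they do the work, as an engineer would, in place of code of your own. Each camera call takes 0.05 s, during which the arm holds its last target. There are 200 camera calls.

## Working session

There is one attempt and no reset: what is moved stays moved. The work goes in short steps, Python scripts to look and compute and a shell command to move; the robot and the scene stay as the last step left them, time stands still between calls to the robot, and variables do not carry over. Pictures are saved under pics/ and viewed, at most 14 in all, crops included, and the job is handed in when it is done.

```bash
ls; mkdir -p pics; python3 - <<'E'
from bench import manip
import cv2
s=manip.sense(); print(s, manip.grasp_offset)
for n in("side","top"):
    im=manip.grab_frame(n); cv2.imwrite(f"pics/{n}0.png",im[:,:,::-1])
    print(n,manip.camera_model(n))
E
```

```text
bench.py
pics
steer.py
{'time_s': 0.0, 'joint_pos': array([1.08670473e+00, 3.78070752e-01, 7.96315334e-02, 1.27441820e+00,
       1.29165781e-05, 1.46051164e+00]), 'dq': array([-0.00068934, -0.00027974, -0.00098784,  0.00018164, -0.00144992,
        0.00030919]), 'joint_efforts': array([ 9.52859773e-04, -4.63608742e+01,  2.69871372e+01,  2.09264306e-02,
       -1.25746160e-04, -1.16027073e-05]), 'ee_pos': array([0.20964073, 0.53471035, 0.23035869]), 'eef_rot': array([-0.58364717, -3.08627306,  0.00308909]), 'wrist_force': array([-0.11223999,  0.89607108, -0.36231153]), 'moment': array([ 0.00751229, -0.01011683,  0.01405222]), 'grip_force': 0.0, 'width': 0.9972487972896603} 0.0187
side {'fx': 401.14590835290267, 'fy': 401.14590835290267, 'cx': 318.0515906462565, 'cy': 200.0587013639322, 'R': array([[ 0.83692779, -0.54725764,  0.0078073 ],
       [-0.29080179, -0.45672087, -0.84073799],
       [ 0.46366604,  0.70136661, -0.54138589]]), 't': array([-0.44307603,  0.25891621,  1.06716594])}
top {'fx': 426.86076969556797, 'fy': 426.86076969556797, 'cx': 312.51685468059014, 'cy': 202.3459079090397, 'R': array([[-0.0264438 , -0.99948775,  0.01802667],
       [-0.98913279,  0.02355235, -0.1451262 ],
       [ 0.14462729, -0.02166845, -0.98924892]]), 't': array([-0.00845834,  0.56613666,  1.31641625])}
```
View pics/top0.png

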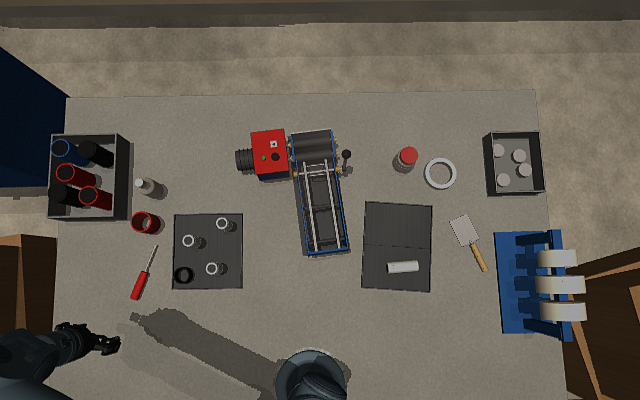

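View pics/side0.png

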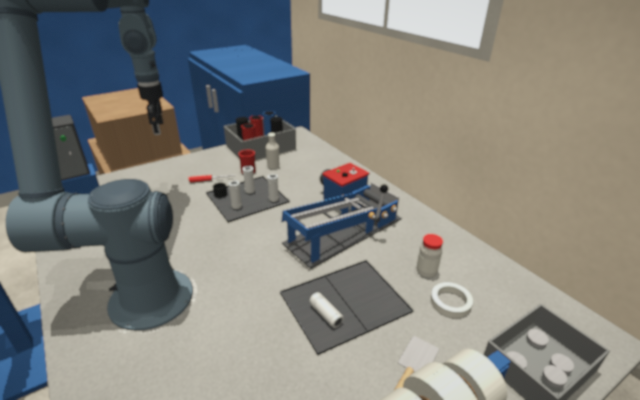

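The top view shows three mandrels standing in tray_a at about (188,241), (222,224) and (211,268), and the black hose at (184,275). One mandrel lies in tray_b at (403,267). The lever knob is at about (347,154), leaning forward. Next I'll take enlarged crops.

```bash
python3 - <<'E'
import cv2
def crop(src,dst,x0,y0,w,h,k):
    im=cv2.imread(src)[y0:y0+h,x0:x0+w]; im=cv2.resize(im,None,fx=k,fy=k,interpolation=cv2.INTER_CUBIC)
    for u in range((x0+19)//20*20,x0+w,20): cv2.putText(im,str(u),((u-x0)*k,10),0,.35,(0,255,255)); cv2.line(im,((u-x0)*k,12),((u-x0)*k,20),(0,255,255))
    for v in range((y0+19)//20*20,y0+h,20): cv2.putText(im,str(v),(0,(v-y0)*k),0,.35,(0,255,255)); cv2.line(im,(24,(v-y0)*k),(32,(v-y0)*k),(0,255,255))
    cv2.imwrite(dst,im)
crop("pics/top0.png","pics/t1.png",170,120,195,150,4)
crop("pics/side0.png","pics/s1.png",200,150,200,120,4)
E
```

View pics/t1.png

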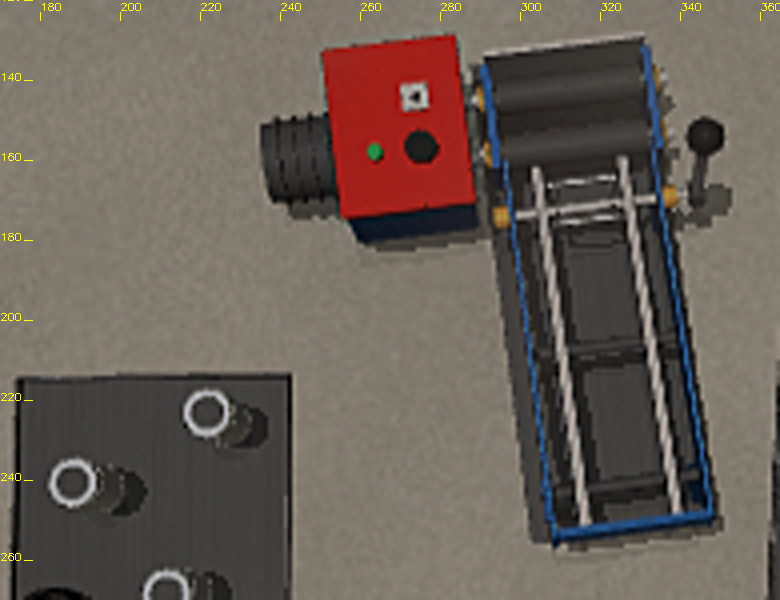

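View pics/s1.png

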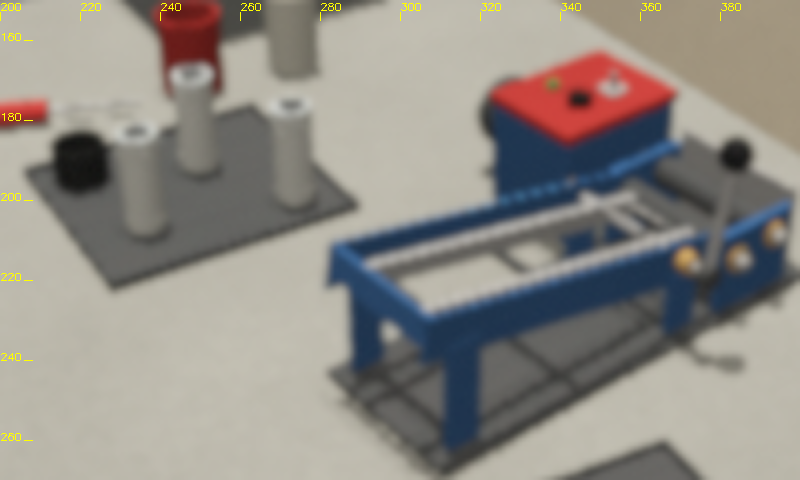

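The crops show the mandrel tops at top (188.3,240.8), (221.8,223.3), (211.8,267.8) and side (247.8,169), (272.5,176.5), (233.8,183.3). Rail ends and the knob (top (346.5,153.5), side (384,188.8)) are also readable. Now the lying mandrel.

```bash
cat > h.py <<'E'
import numpy as np, cv2
from scipy.optimize import least_squares
from scipy.spatial.transform import Rotation as Ro
from bench import manip
cams={n:manip.camera_model(n) for n in("top","side")}
def proj(n,X):
    c=cams[n]; p=np.atleast_2d(X)@c["R"].T+c["t"]
    return np.c_[c["fx"]*p[:,0]/p[:,2]+c["cx"],c["fy"]*p[:,1]/p[:,2]+c["cy"]]
def tri(a,b):
    return least_squares(lambda X:np.r_[(proj("top",X)-a).ravel(),(proj("side",X)-b).ravel()],[.5,0,.05]).x
def onz(n,uv,z):
    c=cams[n]; d=c["R"].T@np.array([(uv[0]-c["cx"])/c["fx"],(uv[1]-c["cy"])/c["fy"],1]); o=-c["R"].T@c["t"]
    return o+d*(z-o[2])/d[2]
def crop(im,x0,y0,w,h,k):
    im=cv2.resize(im[y0:y0+h,x0:x0+w],None,fx=k,fy=k,interpolation=cv2.INTER_CUBIC)
    for u in range((x0+19)//20*20,x0+w,20): cv2.putText(im,str(u),((u-x0)*k,10),0,.35,(0,255,255)); cv2.line(im,((u-x0)*k,12),((u-x0)*k,20),(0,255,255))
    for v in range((y0+19)//20*20,y0+h,20): cv2.putText(im,str(v),(0,(v-y0)*k),0,.35,(0,255,255)); cv2.line(im,(24,(v-y0)*k),(32,(v-y0)*k),(0,255,255))
    return im
def grab(n): return manip.grab_frame(n)[:,:,::-1].copy()
E
python3 - <<'E'
from h import *
np.set_printoptions(precision=4,suppress=True)
for k,a,b in [("A",(188.25,240.75),(247.75,169)),("B",(221.75,223.25),(272.5,176.5)),("C",(211.75,267.75),(233.75,183.25)),("knob",(346.5,153.5),(384,188.75)),
 ("LU",(316.75,250.5),(293,216.25)),("LD",(304.5,162),(358,199.5)),("RU",(339.5,248),(307.5,227)),("RD",(325.5,159.25),(373,208))]:
    X=tri(a,b); print(k,X,proj("top",X)[0]-a,proj("side",X)[0]-b)
M=np.array([[-.195,.034,0],[.097,.034,0],[-.195,-.034,0],[.097,-.034,0]])
T=np.array([(316.75,250.5),(304.5,162),(339.5,248),(325.5,159.25)]);S=np.array([(293,216.25),(358,199.5),(307.5,227),(373,208)])
def W(p,P): return Ro.from_euler("ZY",[p[3],np.radians(10)]).apply(P)+p[:3]
f=lambda p:np.r_[(proj("top",W(p,M))-T).ravel(),(proj("side",W(p,M))-S).ravel()]
r=least_squares(f,[.5,0,.12,0]); print(r.x,r.fun.reshape(-1,2))
p=r.x
np.save("mag.npy",p)
print("lay",W(p,np.array([-.13,0,.018])),"shaft",W(p,np.array([.06,0,-.006])))
for q in(0,.8):
    a=q-.4; print("knob",q,W(p,np.array([.06,-.088,-.006]))+.105*np.r_[np.sin(a)*np.cos(p[3]),np.sin(a)*np.sin(p[3]),np.cos(a)])
t=cv2.imread("pics/top0.png");s=cv2.imread("pics/side0.png")
cv2.imwrite("pics/b1.png",np.hstack([crop(t,375,245,60,50,6),crop(s,290,270,60,50,6)]))
E
```

```text
A [0.4508 0.3539 0.0954] [ 0.0525 -0.1267] [-0.1685  0.0069]
B [0.5007 0.2539 0.0963] [ 0.0361 -0.0794] [-0.1028  0.0074]
C [0.3677 0.2835 0.0958] [-0.1108  0.2823] [ 0.3537 -0.0084]
knob [ 0.6861 -0.1217  0.1774] [-0.2287  0.3551] [ 0.4244 -0.0883]
LU [ 0.4147 -0.0317  0.1251] [ 0.7027 -1.4647] [-1.6096  0.1461]
LD [0.69   0.0001 0.0716] [-0.0844  0.142 ] [ 0.1732 -0.0301]
RU [ 0.4213 -0.0994  0.1257] [ 0.9228 -1.8436] [-1.9573  0.2079]
RD [ 0.6981 -0.0669  0.072 ] [ 0.0674 -0.1094] [-0.1297  0.0246]
[ 0.605  -0.0431  0.0889  0.1201] [[ 0.9462  0.0628]
 [-0.761  -1.6664]
 [ 1.0133 -0.8134]
 [-0.4515 -1.8888]
 [-2.7832  1.3938]
 [ 1.1728 -0.8993]
 [-2.7521  1.4772]
 [ 0.9569 -0.723 ]]
lay [ 0.481  -0.0581  0.1292] shaft [ 0.6626 -0.0361  0.0725]
knob 0 [ 0.6326 -0.1284  0.1692]
knob 0.8 [ 0.7138 -0.1186  0.1692]
```

View pics/b1.png

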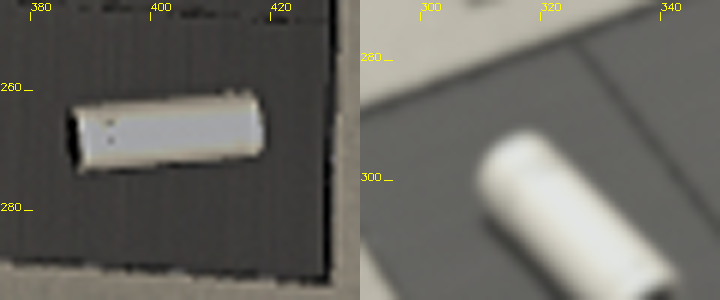

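The lying mandrel has ends at about top (387.3,268.3) and (418.7,265.8), and side (315.3,295.8) and (339.2,317.5). The rail lower ends triangulated well. The upper ends are partly hidden by the lip in the side view, so I'll refit with those free along the rail.

```bash
cat >> h.py <<'E'
np.set_printoptions(precision=4,suppress=True)
def W(p,P): return Ro.from_euler("ZY",[p[3],np.radians(10)]).apply(P)+p[:3]
def go(X,ang,grasp=True):
    "tool-frame move to bring grasp point (or TCP) to X with closing line at world angle ang"
    s=manip.sense(); R=Ro.from_rotvec(s["eef_rot"]).as_matrix(); X=np.array(X,float)
    if grasp: X=X+[0,0,-manip.grasp_offset]
    d=R.T@(X-s["ee_pos"]); cur=np.arctan2(R[1,1],R[0,1])
    t=-(ang-cur); t=(t+np.pi/2)%np.pi-np.pi/2
    print("go",d.round(4),"turn",round(t,3),"| q6",s["joint_pos"][5].round(2),"tcp",s["ee_pos"],"close ang",round(cur,3),"F",s["wrist_force"].round(1),"t",round(s["time_s"],1))
E
python3 - <<'E'
from h import *
T=np.array([(316.75,250.5),(304.5,162),(339.5,248),(325.5,159.25)]);S=np.array([(293,216.25),(358,199.5),(307.5,227),(373,208)])
def M(s): return np.array([[s,.034,0],[.097,.034,0],[s,-.034,0],[.097,-.034,0]])
f=lambda p:np.r_[(proj("top",W(p,M(p[4])))-T).ravel(),(proj("side",W(p,M(p[5])))-S).ravel()]
r=least_squares(f,[.6,-.04,.09,.12,-.19,-.19]); p=r.x; print(p,r.fun.reshape(-1,2).round(1))
np.save("mag.npy",p[:4])
print("lay",W(p,np.array([-.13,0,.018])),"shaft",W(p,np.array([.06,0,-.006])),"bed~")
for q in(0,.58,.8):
    a=q-.4; print("knob",q,W(p,np.array([.06,-.088,-.006]))+.105*np.r_[np.sin(a)*np.cos(p[3]),np.sin(a)*np.sin(p[3]),np.cos(a)])
a=tri((387.3,268.3),(315.3,295.8));b=tri((418.7,265.8),(339.2,317.5)); print(a,b,np.linalg.norm(a-b),(a+b)/2)
a=onz("top",(387.3,268.3),.021);b=onz("top",(418.7,265.8),.021); print(a,b,np.linalg.norm(a-b),(a+b)/2)
for c in [(173,214),(242.5,213.5),(242,289)]: print(onz("top",c,.01))
print("hose",onz("top",(184,275),.04))
go([.686,-.1217,.1774],.12)
E
```

```text
[ 0.5988 -0.0435  0.0894  0.1049 -0.1894 -0.1761] [[-0.1  0.3]
 [-0.1 -0. ]
 [-0.  -0.3]
 [ 0.2  0.1]
 [ 0.2  0.1]
 [ 0.2 -0.3]
 [-0.1  0.2]
 [-0.2  0. ]]
lay [ 0.4746 -0.0566  0.1297] shaft [ 0.6565 -0.0374  0.0731] bed~
knob 0 [ 0.6251 -0.1292  0.1698]
knob 0.58 [ 0.6844 -0.123   0.1764]
knob 0.8 [ 0.7064 -0.1207  0.1698]
[ 0.3535 -0.2537  0.0288] [ 0.3589 -0.3513  0.0378] 0.09817588450571822 [ 0.3562 -0.3025  0.0333]
[ 0.352  -0.2544  0.021 ] [ 0.3572 -0.3548  0.021 ] 0.10050724336781383 [ 0.3546 -0.3046  0.021 ]
[0.5431 0.4273 0.01  ]
[0.5393 0.2039 0.01  ]
[0.2997 0.2062 0.01  ]
hose [0.3486 0.3804 0.04  ]
go [-0.6831 -0.4371  0.0724] turn 1.077 | q6 1.46 tcp [0.2097 0.5348 0.2305] close ang 1.197 F [ 0.   1.2 -0.6] t 0.1
```

Careful with the scale: shifts go in units of 20 mm and turns go in units of 0.25 rad. That gives: -0.125 m is -6.25, -0.04 m is -2.

```bash

echo '-1.5,-1,0,0,0.55 | -3,-2,0,0,0.55 | -4.5,-3,0,0,0.55 | -6.25,-4,0,0,0.55 | -8,-5,0,0,0.55 | -9.5,-6,0,0,0.55 | -11,-7,0,0,0.55 | -12.5,-8,0,0,0.55' | python3 steer.py 30
echo '-1.5,-1,0,0,0.55 | -3,-2,0,0,0.55 | -4.5,-3,0,0,0.55 | -6.25,-4,0,0,0.55 | -8,-5,0,0,0.55 | -9.5,-6,0,0,0.55 | -11,-7,0,0,0.55 | -12.5,-8,0,0,0.55' | python3 steer.py
echo '-1.5,-1,0,0.48,0.55 | -3,-2,0,0.96,0.55 | -4.5,-3,0,1.44,0.55 | -6,-4,0,1.92,0.55 | -7.5,-5,0,2.4,0.55 | -9,-5.75,0,2.88,0.55 | -9,-5.75,0,3.36,0.55 | -9,-5.75,0,3.84,0.55' | python3 steer.py
python3 -c "
from h import *
go([.686,-.1217,.1774],.105)"
```

```text
time_s: 0.77
ee_pos: [0.3847, 0.2933, 0.231]
eef_rot: [-0.584, -3.086, 0.001]
wrist_force: [0.9, -1.2, -0.6]
width: 0.553
grip_force: 0.0
time_s: 1.43
ee_pos: [0.559, 0.0531, 0.2308]
eef_rot: [-0.584, -3.086, -0.0]
wrist_force: [0.6, -0.2, -0.7]
width: 0.552
grip_force: 0.0
time_s: 2.1
ee_pos: [0.6847, -0.1202, 0.2287]
eef_rot: [-1.952, -2.458, 0.002]
wrist_force: [-0.6, 0.6, 1.4]
width: 0.554
grip_force: 0.0
go [-0.0019  0.001   0.07  ] turn 0.123 | q6 1.08 tcp [ 0.6847 -0.1202  0.2287] close ang 0.228 F [-0.6  0.6  1.4] t 2.1
```

In the tool's units: 0.07 m is 3.5, 0.06 m is 3, 0.12 rad is 0.48.

```bash

echo '0,0,0,0.48,0.55 | 0,0,1,0.48,0.55 | 0,0,2,0.48,0.55 | 0,0,3,0.48,0.55 | 0,0,3.5,0.48,0.55 | 0,0,3.5,0.48,0.55' | python3 steer.py
python3 -c "
from h import *
go([.6251,-.1292,.1700],.105)"
```

```text
time_s: 2.6
ee_pos: [0.6819, -0.1173, 0.1575]
eef_rot: [-2.084, -2.343, 0.005]
wrist_force: [-0.3, -0.1, -0.6]
width: 0.55
grip_force: 0.0
go [-0.0052 -0.0578  0.0066] turn 0.012 | q6 1.19 tcp [ 0.6819 -0.1173  0.1575] close ang 0.117 F [-0.3 -0.1 -0.6] t 2.6
```

```bash

echo '-0.05,-0.5,0,0.04,0.55 | -0.1,-1,0,0.04,0.55 | -0.15,-1.5,0,0.04,0.55 | -0.2,-2,0.1,0.04,0.55 | -0.25,-2.5,0.2,0.04,0.55 | -0.25,-2.85,0.3,0.04,0.55 | -0.25,-3.15,0.3,0.04,0.55 | -0.25,-3.3,0.3,0.04,0.55' | python3 steer.py
echo '0,-0.15,0,0,0.55 | 0,-0.15,0,0,0.55' | python3 steer.py
python3 -c "
from h import *
go([.6251,-.1292,.1700],.105)
cv2.imwrite('pics/k1.png',np.hstack([crop(grab('top'),290,110,80,120,5)[:,:],crop(grab('side'),340,150,80,120,5)]))"
```

```text
time_s: 3.27
ee_pos: [0.6195, -0.1308, 0.1564]
eef_rot: [2.099, 2.336, 0.002]
wrist_force: [3.0, -0.2, -2.4]
width: 0.549
grip_force: 1.2
time_s: 3.43
ee_pos: [0.6181, -0.1309, 0.1561]
eef_rot: [2.097, 2.335, 0.005]
wrist_force: [5.3, 0.4, -2.4]
width: 0.552
grip_force: 2.6
go [0.001  0.0072 0.0049] turn 0.002 | q6 1.15 tcp [ 0.6181 -0.1309  0.1561] close ang 0.107 F [ 5.3  0.4 -2.4] t 3.4
```

View pics/k1.png

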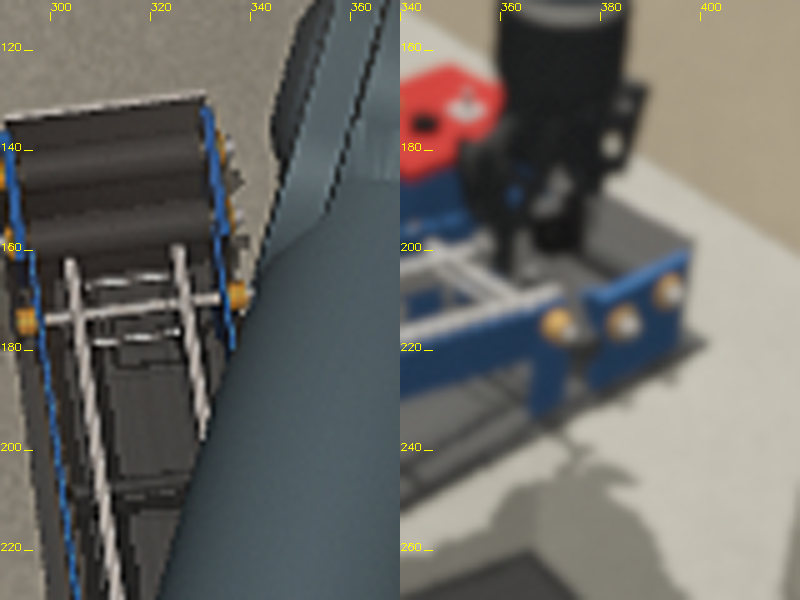

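The knob sits between the fingers. The force has risen from 3 to 5 N, so it's close to the stop. I'll press a little further, clear the knob, and go on to the tray_b mandrel.

```bash

echo '0,-0.15,0,0,0.55 | 0,-0.2,0,0,0.55' | python3 steer.py
echo '0,0.25,0,0,0.55 | 0,0.6,0,0,0.55 | 0,0.6,-1,0,0.55 | 0,0.6,-2.5,0,0.55 | 0,0.6,-4,0,1 | 0,0.6,-4,0,1' | python3 steer.py
python3 -c "
from h import *
a=np.array([.352,-.2544]);b=np.array([.3572,-.3548]);d=b-a;print(np.arctan2(d[1],d[0]))
go([.3548,-.3045,.2],np.arctan2(d[1],d[0])+np.pi/2)"
```

```text
time_s: 3.7
ee_pos: [0.6176, -0.131, 0.1562]
eef_rot: [2.094, 2.333, 0.013]
wrist_force: [17.6, 2.8, -8.3]
width: 0.551
grip_force: 8.7
time_s: 4.2
ee_pos: [0.6264, -0.1308, 0.2419]
eef_rot: [2.094, 2.331, 0.005]
wrist_force: [0.5, 0.1, 0.1]
width: 0.812
grip_force: 0.0
-1.519049735085061
go [-0.1434 -0.2891  0.0589] turn 0.055 | q6 1.16 tcp [ 0.6264 -0.1308  0.2419] close ang 0.107 F [0.5 0.1 0.1] t 4.2
```

```bash

echo '-0.9,-1.8,0,0.2,1 | -1.8,-3.6,0,0.2,1 | -2.7,-5.4,0,0.2,1 | -3.6,-7.2,0,0.2,1 | -4.5,-9,0.5,0.2,1 | -5.4,-10.8,1,0.2,1 | -6.3,-12.6,1.5,0.2,1 | -7.15,-14.4,2,0.2,1' | python3 steer.py
echo '0,0,0.5,0,1 | 0,0,1.5,0,1 | 0,0,2.5,0,1 | 0,0,3.5,0,1 | 0,0,4,0,1 | 0,0,4,0,1' | python3 steer.py
python3 -c "
from h import *
go([.3546,-.3046,.0255],.0517)
cv2.imwrite('pics/m4.png',np.hstack([crop(grab('top'),365,220,80,80,5)[:,:],crop(grab('side'),290,240,80,80,5)]))"
```

```text
time_s: 4.87
ee_pos: [0.3511, -0.3036, 0.1951]
eef_rot: [-2.157, -2.284, 0.001]
wrist_force: [0.4, -1.4, -0.0]
width: 1.002
grip_force: 0.0
time_s: 5.37
ee_pos: [0.3512, -0.3012, 0.1129]
eef_rot: [-2.153, -2.279, -0.0]
wrist_force: [-0.0, 1.0, -0.3]
width: 1.002
grip_force: 0.0
go [-0.004   0.0036  0.1061] turn 0.005 | q6 0.67 tcp [ 0.3512 -0.3012  0.1129] close ang 0.057 F [-0.   1.  -0.3] t 5.4
```

View pics/m4.png

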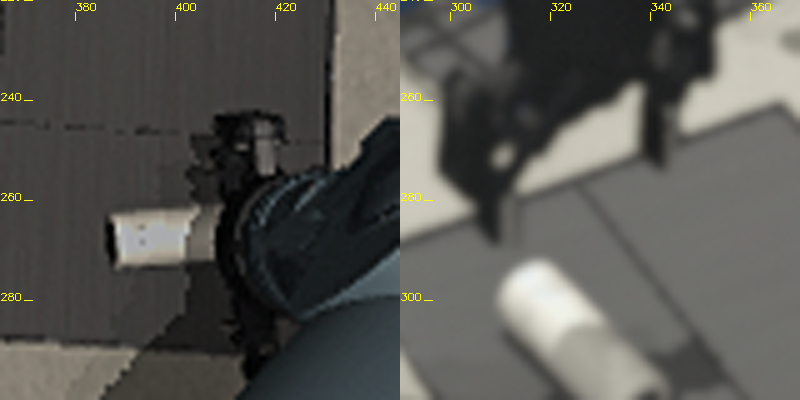

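The mandrel hasn't moved (left end still at (388,268)) and the fingers straddle it. I'll descend and grip.

```bash

echo '-0.2,0.18,1.5,0,1 | -0.2,0.18,3,0,1 | -0.2,0.18,4.25,0,1 | -0.2,0.18,5,0,1 | -0.2,0.18,5.3,0,1 | -0.2,0.18,5.3,0,0.3 | -0.2,0.18,5.3,0,0.3 | -0.2,0.18,5.3,0,0.3' | python3 steer.py 40
echo '0,0,0,0,0.3 | 0,0,0,0,0.3 | 0,0,0,0,0.3 | 0,0,-1.5,0,0.3 | 0,0,-3,0,0.3 | 0,0,-5,0,0.3 | 0,0,-7,0,0.3 | 0,0,-9,0,0.3' | python3 steer.py
python3 -c "
from h import *
p=np.load('mag.npy')
go(W(p,np.array([-.13,0,.018])),p[3])"
```

```text
time_s: 6.13
ee_pos: [0.3581, -0.308, 0.0108]
eef_rot: [2.155, 2.282, -0.0]
wrist_force: [0.5, 0.0, -0.2]
width: 0.605
grip_force: 0.0
time_s: 6.8
ee_pos: [0.3564, -0.3062, 0.1916]
eef_rot: [2.157, 2.284, 0.0]
wrist_force: [1.5, -0.9, -2.0]
width: 0.405
grip_force: 41.3
go [0.2425 0.1322 0.0806] turn -0.048 | q6 0.67 tcp [ 0.3564 -0.3062  0.1916] close ang 0.057 F [ 1.5 -0.9 -2. ] t 6.8
```

```bash

echo '1.5,0.8,0,0,0.3 | 3,1.65,0,0,0.3 | 4.5,2.5,0,0,0.3 | 6.25,3.4,0,0,0.3 | 8,4.35,0,0,0.3 | 9.75,5.3,0,-0.08,0.3 | 11.25,6.1,0,-0.16,0.3 | 12.125,6.6,0,-0.192,0.3' | python3 steer.py
echo '0,0,0.5,0,0.3 | 0,0,1.5,0,0.3 | 0,0,2.5,0,0.3 | 0,0,3,0,0.3 | 0,0,3,0,0.3 | 0,0,3,0,0.3' | python3 steer.py
python3 -c "
from h import *
p=np.load('mag.npy')
go(W(p,np.array([-.13,0,.018]))+[0,0,.004],p[3])
cv2.imwrite('pics/m5.png',np.hstack([crop(grab('top'),280,170,75,100,5)[:,:],crop(grab('side'),270,180,85,100,5)]))"
```

```text
time_s: 7.47
ee_pos: [0.4757, -0.0539, 0.1899]
eef_rot: [2.097, 2.339, 0.003]
wrist_force: [0.5, -0.1, -2.0]
width: 0.401
grip_force: 41.4
time_s: 7.97
ee_pos: [0.4743, -0.057, 0.1293]
eef_rot: [-2.101, -2.334, 0.001]
wrist_force: [1.1, -0.5, -1.5]
width: 0.402
grip_force: 41.3
go [0.0004 0.0004 0.0143] turn 0.0 | q6 1.21 tcp [ 0.4743 -0.057   0.1293] close ang 0.105 F [ 1.1 -0.5 -1.5] t 8.0
```

View pics/m5.png

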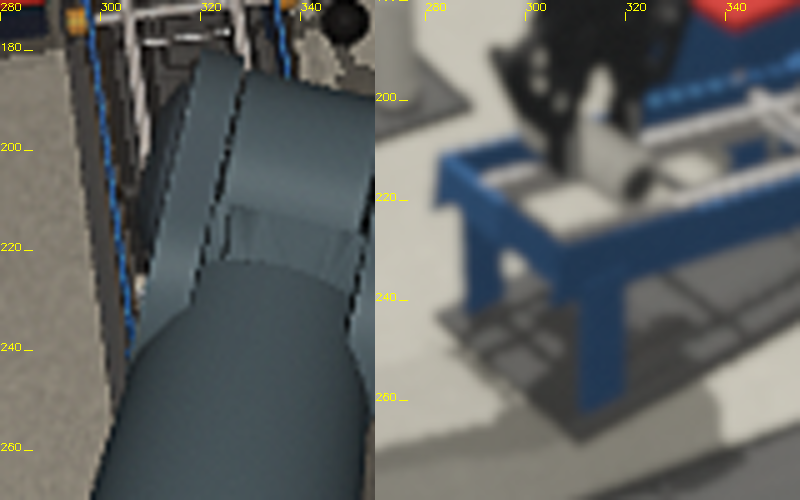

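```bash

python3 -c "
from h import *
c=np.array([.4743,-.057,.144]); u=np.array([.105,-.9945,0])
print(proj('side',c+.048*u), proj('side',c+.056*u))"
echo '0,0,0.3,0,0.3 | 0,0,0.5,0,0.3 | 0,0,0.6,0,0.3 | 0,0,0.7,0,0.3 | 0,0,0.7,0,0.3' | python3 steer.py
python3 -c "
from h import *
p=np.load('mag.npy')
go(W(p,np.array([-.13,0,.018]))+[0,0,.004],p[3])"
```

```text
[[323.8815 216.3767]] [[325.699  217.6517]]
time_s: 8.48
ee_pos: [0.4767, -0.0577, 0.1218]
eef_rot: [2.097, 2.33, 0.004]
wrist_force: [-16.2, 3.6, 45.2]
width: 0.406
grip_force: 46.2
go [ 0.0014 -0.002   0.0068] turn 0.0 | q6 1.21 tcp [ 0.4767 -0.0577  0.1218] close ang 0.105 F [-16.2   3.6  45.2] t 8.5
```

```bash

python3 -c "
from h import *
s=manip.sense(); print(s['wrist_force'],s['moment'],s['ee_pos'])
cv2.imwrite('pics/m6.png',crop(grab('side'),270,170,90,80,8))"
```

```text
[-16.2462   3.5597  45.1634] [0.6058 3.3294 0.0045] [ 0.4767 -0.0577  0.1218]
```

View pics/m6.png

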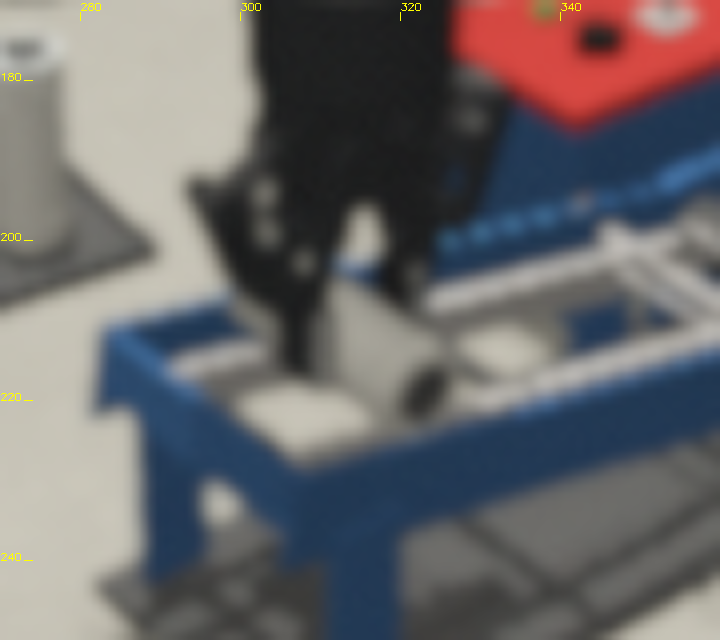

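The mandrel is seated on the rails (end at about (322.8,218.8)) and the 45 N is it pressing down. I'll unload, open gently and lift.

Careful with the scale: shifts go in units of 20 mm and turns go in units of 0.25 rad. That gives: -0.005 m is -0.25, -0.003 m is -0.15.

```bash

echo '0,0,-0.15,0,0.3 | 0,0,-0.25,0,0.3 | 0,0,-0.25,0,0.3' | python3 steer.py
echo '0,0,0,0,0.46 | 0,0,0,0,0.5 | 0,0,0,0,0.55 | 0,0,0,0,0.65 | 0,0,0,0,0.75 | 0,0,0,0,0.85 | 0,0,0,0,0.9 | 0,0,0,0,0.9' | python3 steer.py
echo '0,0,-0.5,0,0.9 | 0,0,-1,0,0.9 | 0,0,-2,0,0.9 | 0,0,-3.5,0,0.9 | 0,0,-5.5,0,0.9 | 0,0,-5.5,0,0.9 | 0,0,-5.5,0,0.9' | python3 steer.py
python3 -c "
from h import *
go([.515,.25,.25],np.pi/2)"
```

```text
time_s: 8.78
ee_pos: [0.4763, -0.0576, 0.1222]
eef_rot: [2.1, 2.332, 0.003]
wrist_force: [-3.8, -0.1, 14.0]
width: 0.402
grip_force: 42.9
time_s: 9.45
ee_pos: [0.4749, -0.0571, 0.1202]
eef_rot: [-2.102, -2.335, -0.0]
wrist_force: [0.5, 0.4, -0.8]
width: 0.901
grip_force: 0.1
time_s: 10.03
ee_pos: [0.4769, -0.0577, 0.2328]
eef_rot: [2.098, 2.331, 0.004]
wrist_force: [0.0, 0.0, -1.1]
width: 0.904
grip_force: 0.0
go [0.302  0.0701 0.0012] turn -1.466 | q6 1.21 tcp [ 0.4769 -0.0577  0.2328] close ang 0.105 F [ 0.   0.  -1.1] t 10.0
```

In the tool's units: 0.056 m is 2.8, 0.305 m is 15.25, -0.12 rad is -0.48.

```bash

echo '1.5,0.275,0,-0.48,1 | 3.5,0.65,0,-0.96,1 | 5.5,1.05,0,-1.44,1 | 7.5,1.4,0,-1.92,1 | 9.5,1.8,0,-2.4,1 | 11.5,2.15,0,-2.88,1 | 13.5,2.5,0,-3.36,1 | 15.25,2.8,0,-3.84,1' | python3 steer.py
python3 -c "
from h import *
go([.5007,.2539,.078],np.pi/2)
cv2.imwrite('pics/q1.png',np.hstack([crop(grab('top'),280,130,75,110,5)[:,:],crop(grab('side'),310,160,85,110,5)]))"
```

```text
time_s: 10.7
ee_pos: [0.4975, 0.2543, 0.2285]
eef_rot: [-0.775, -3.042, 0.002]
wrist_force: [0.5, -0.9, 1.0]
width: 1.002
grip_force: 0.0
go [-0.0033  0.0015  0.1692] turn -0.499 | q6 0.86 tcp [0.4975 0.2543 0.2285] close ang 1.072 F [ 0.5 -0.9  1. ] t 10.7
```

View pics/q1.png

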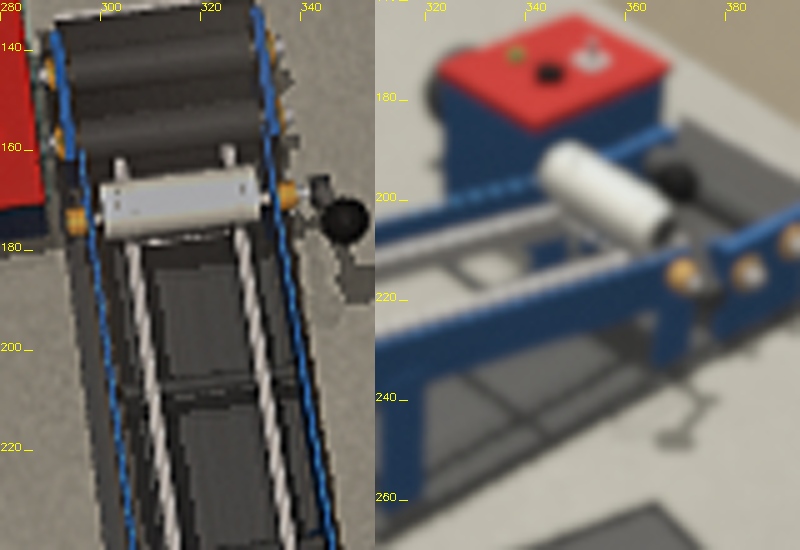

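The first mandrel rests square at the stop (top view about (300–331,172)) and the lever is back. Next I'll grip standing mandrel B and check by image difference that the tray is unchanged.

```bash
cat >> h.py <<'E'
def diff():
    out={}
    for n,boxes in (("top",dict(A=(182,234,195,247),B=(215,217,228,230),C=(205,261,218,274))),("side",dict(A=(240,165,255,192),B=(265,172,281,202),C=(226,178,242,208)))):
        a=cv2.imread(f"pics/{n}0.png"); b=grab(n)
        for k,(x0,y0,x1,y1) in boxes.items(): out[n+k]=round(float(cv2.absdiff(a,b)[y0:y1,x0:x1].mean()),1)
    print(out)
E
echo '0,0,0,-0.48,1 | 0,0,0,-1,1 | 0,0,0,-1.48,1 | 0,0,1,-1.96,1 | 0,0,2.5,-1.996,1 | 0,0,2.5,-1.996,1' | python3 steer.py
python3 -c "
from h import *
go([.5007,.2539,.078],np.pi/2); diff()"
```

```text
time_s: 11.3
ee_pos: [0.4942, 0.2496, 0.1738]
eef_rot: [-0.013, -3.131, 0.007]
wrist_force: [-1.7, -1.3, -0.8]
width: 1.0
grip_force: 0.0
go [-0.0077  0.0048  0.1144] turn -0.008 | q6 0.36 tcp [0.4942 0.2496 0.1738] close ang 1.562 F [-1.7 -1.3 -0.8] t 11.3
{'topA': 43.1, 'topB': 68.9, 'topC': 54.0, 'sideA': 1.8, 'sideB': 6.1, 'sideC': 1.6}
```

```bash

echo '-0.325,0.2,1,-0.032,1 | -0.325,0.2,2.5,-0.032,1 | -0.325,0.2,4,-0.032,1 | -0.325,0.2,5.25,-0.032,1 | -0.325,0.2,5.7,-0.032,1 | -0.325,0.2,5.7,-0.032,1 | -0.325,0.2,5.7,-0.032,0.3 | -0.325,0.2,5.7,-0.032,0.3' | python3 steer.py 20
echo '0,0,0,0,0.3 | 0,0,0,0,0.3 | 0,0,0,0,0.3 | 0,0,0,0,0.3 | 0,0,0,0,0.3' | python3 steer.py 20
python3 -c "
from h import *
go([.5007,.2539,.078],np.pi/2)"
```

```text
time_s: 12.07
ee_pos: [0.5071, 0.2566, 0.0687]
eef_rot: [-0.001, 3.138, 0.002]
wrist_force: [-0.1, 0.4, -0.1]
width: 0.751
grip_force: 0.0
time_s: 12.48
ee_pos: [0.5065, 0.2563, 0.068]
eef_rot: [-0.002, 3.138, 0.001]
wrist_force: [-0.4, -1.5, 7.1]
width: 0.414
grip_force: 21.0
go [ 0.0059 -0.0024  0.0087] turn 0.001 | q6 0.36 tcp [0.5065 0.2563 0.068 ] close ang 1.572 F [-0.4 -1.5  7.1] t 12.5
```

```bash

echo '0,0,-0.3,0,0.3 | -0.3,0,-0.3,0,0.3 | -0.6,0,-0.3,0,0.3 | -0.6,0,-0.15,0,0.3 | -0.6,0,0,0,0.3 | -0.6,0,0.05,0,0.3 | -0.6,0,0.05,0,0.3' | python3 steer.py 20
echo '0.55,0,0,0,0.3 | 1.1,0,-0.05,0,0.3 | 1.65,0,0.05,0,0.3 | 2.2,0,0.15,0,0.3 | 2.2,0,0.15,0,0.3' | python3 steer.py
python3 -c "
from h import *
s=manip.sense();print(s['wrist_force'],s['ee_pos'],s['width'],s['grip_force'])
cv2.imwrite('pics/tip1.png',crop(grab('side'),210,140,100,75,8))"
```

```text
time_s: 13.07
ee_pos: [0.5189, 0.2558, 0.0678]
eef_rot: [-0.001, 3.138, -0.0]
wrist_force: [-2.6, -3.1, 16.0]
width: 0.418
grip_force: 21.8
time_s: 13.48
ee_pos: [0.4731, 0.2562, 0.0634]
eef_rot: [-0.003, 3.139, 0.001]
wrist_force: [-1.6, -0.3, 9.4]
width: 0.416
grip_force: 22.9
[-1.6012 -0.2944  9.4454] [0.4731 0.2562 0.0634] 0.41597380071199086 22.85691797733307
```

View pics/tip1.png

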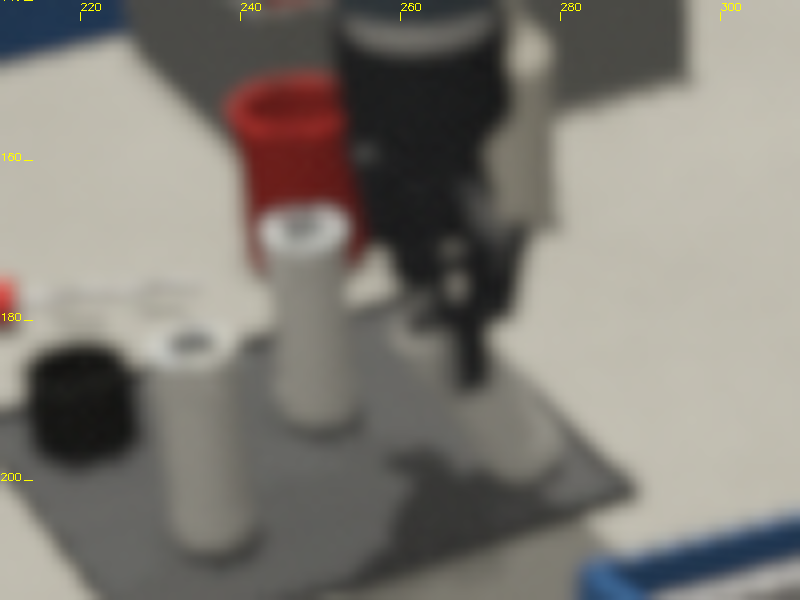

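The mandrel is tilting nicely in the grip. I'll continue along the arc.

```bash

echo '0.5,0,0.25,0,0.3 | 1,0,0.5,0,0.3 | 1.45,0,0.85,0,0.3 | 1.85,0,1.2,0,0.3 | 2.2,0,1.65,0,0.3 | 2.5,0,2.1,0,0.3 | 2.75,0,2.5,0,0.3 | 2.75,0,2.6,0,0.3' | python3 steer.py
echo '0,0,0,0,0.3 | 0,0,0,0,0.6 | 0,0,0,0,0.6 | 0,0,0,0,0.6 | 0,0,-0.5,0,0.6 | 0,0,-1.5,0,0.6 | 0,0,-3,0,0.6 | 0,0,-3,0,0.6' | python3 steer.py
python3 -c "
from h import *
s=manip.sense();print(s['wrist_force'],s['ee_pos'],s['width'],s['grip_force'])
cv2.imwrite('pics/tip2.png',np.hstack([crop(grab('side'),230,140,80,80,5),crop(grab('top'),190,200,80,80,5)]))"
```

```text
time_s: 14.2
ee_pos: [0.4164, 0.2557, 0.009]
eef_rot: [0.003, -3.139, 0.0]
wrist_force: [-3.4, 0.7, 2.4]
width: 0.419
grip_force: 20.0
time_s: 14.87
ee_pos: [0.4218, 0.2574, 0.0758]
eef_rot: [-0.002, 3.134, 0.005]
wrist_force: [0.9, 0.5, 0.0]
width: 0.6
grip_force: 0.0
[0.9157 0.4687 0.037 ] [0.4218 0.2574 0.0758] 0.6002429821963166 0.0
```

View pics/tip2.png

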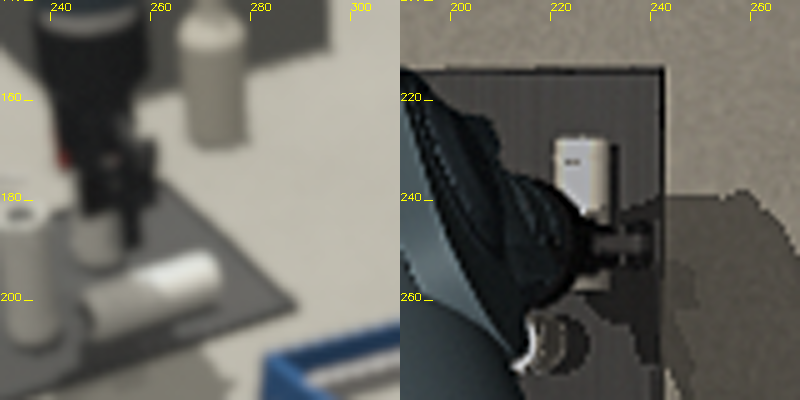

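The mandrel now lies along world x. In the top view its far end is at (226.6,227.4) and its near end at (228.4,258).

```bash

python3 -c "
from h import *
a=onz('top',(226.6,227.4),.023);b=onz('top',(228.4,258),.023);d=a-b;print(a,b,np.linalg.norm(d),(a+b)/2,np.arctan2(d[1],d[0]))
ang=np.arctan2(d[1],d[0])+np.pi/2;c=(a+b)/2
go([c[0],c[1],.027],ang); print(ang)"
```

```text
[0.4943 0.2527 0.023 ] [0.3975 0.2468 0.023 ] 0.09703250743182112 [0.4459 0.2497 0.023 ] 0.06095023758368135
go [-0.0255 -0.0071  0.0643] turn -0.06 | q6 0.42 tcp [0.4201 0.2566 0.0725] close ang 1.572 F [ 0.6  0.3 -0.3] t 15.0
1.631746564378578
```

```bash

echo '-1.275,-0.35,0,-0.24,0.65 | -1.275,-0.35,1,-0.24,0.65 | -1.275,-0.35,2,-0.24,0.65 | -1.275,-0.35,2.75,-0.24,0.65 | -1.275,-0.35,3.2,-0.24,0.65 | -1.275,-0.35,3.2,-0.24,0.65 | -1.275,-0.35,3.2,-0.24,0.3 | -1.275,-0.35,3.2,-0.24,0.3' | python3 steer.py 40
echo '0,0,0,0,0.3 | 0,0,0,0,0.3 | 0,0,-1,0,0.3 | 0,0,-2.5,0,0.3 | 0,0,-4.5,0,0.3 | 0,0,-6.5,0,0.3 | 0,0,-8.5,0,0.3 | 0,0,-9,0,0.3' | python3 steer.py
python3 -c "
from h import *
p=np.load('mag.npy')
go(W(p,np.array([-.13,0,.018]))+[0,0,.009],p[3]); diff()"
```

```text
time_s: 15.63
ee_pos: [0.444, 0.2491, 0.007]
eef_rot: [-0.096, 3.139, 0.001]
wrist_force: [-0.6, 0.1, -1.1]
width: 0.412
grip_force: 39.3
time_s: 16.3
ee_pos: [0.447, 0.2503, 0.1935]
eef_rot: [-0.096, 3.13, 0.006]
wrist_force: [1.1, 0.9, -1.2]
width: 0.406
grip_force: 39.9
go [-0.0079 -0.3082  0.0725] turn 1.527 | q6 0.33 tcp [0.447  0.2503 0.1935] close ang 1.632 F [ 1.1  0.9 -1.2] t 16.3
{'topA': 56.3, 'topB': 49.9, 'topC': 16.0, 'sideA': 1.1, 'sideB': 15.4, 'sideC': 1.2}
```

```bash

echo '-0.05,-1.5,0,0.4,0.3 | -0.1,-3.25,0,0.88,0.3 | -0.15,-5.25,0,1.36,0.3 | -0.2,-7.25,0,1.84,0.3 | -0.25,-9.25,0,2.32,0.3 | -0.3,-11.25,0,2.8,0.3 | -0.35,-13.25,0,3.28,0.3 | -0.4,-15.15,0,3.76,0.3' | python3 steer.py
echo '0,0,0,0.48,0.3 | 0,0,0,0.96,0.3 | 0,0,0,1.44,0.3 | 0,0,0,1.92,0.3 | 0,0,0,2.32,0.3 | 0,0,0,2.348,0.3 | 0,0,0,2.348,0.3' | python3 steer.py
python3 -c "
from h import *
p=np.load('mag.npy')
go(W(p,np.array([-.13,0,.018]))+[0,0,.009],p[3]); diff()"
```

```text
time_s: 17.07
ee_pos: [0.4683, -0.0547, 0.1838]
eef_rot: [-1.344, -2.835, 0.001]
wrist_force: [1.0, 0.0, -1.1]
width: 0.408
grip_force: 39.8
time_s: 17.65
ee_pos: [0.4688, -0.0527, 0.1843]
eef_rot: [-2.097, -2.335, 0.003]
wrist_force: [0.1, -0.3, -1.8]
width: 0.408
grip_force: 39.9
go [-0.0045  0.0055  0.0643] turn 0.002 | q6 1.22 tcp [ 0.4688 -0.0527  0.1843] close ang 0.107 F [ 0.1 -0.3 -1.8] t 17.6
{'topA': 2.1, 'topB': 40.5, 'topC': 2.0, 'sideA': 6.8, 'sideB': 17.2, 'sideC': 6.8}
```

```bash

echo '-0.225,0.275,0.75,0,0.3 | -0.225,0.275,1.5,0,0.3 | -0.225,0.275,2.25,0,0.3 | -0.225,0.275,2.65,0,0.3 | -0.225,0.275,2.8,0,0.3 | -0.225,0.275,2.9,0,0.3 | -0.225,0.275,2.9,0,0.3' | python3 steer.py
echo '0,0,0.1,0,0.3 | 0,0,0.1,0,0.3' | python3 steer.py
echo '0,0,0.1,0,0.3 | 0,0,0.1,0,0.3' | python3 steer.py
echo '0,0,0.1,0,0.3 | 0,0,0.1,0,0.3' | python3 steer.py
```

```text
time_s: 18.33
ee_pos: [0.4762, -0.0569, 0.1283]
eef_rot: [-2.101, -2.335, -0.0]
wrist_force: [-0.9, 0.3, -1.1]
width: 0.408
grip_force: 40.1
time_s: 18.5
ee_pos: [0.4766, -0.0571, 0.1268]
eef_rot: [2.101, 2.334, 0.001]
wrist_force: [0.3, -0.1, -2.1]
width: 0.405
grip_force: 40.1
time_s: 18.67
ee_pos: [0.4763, -0.057, 0.1244]
eef_rot: [2.101, 2.335, 0.0]
wrist_force: [0.1, -0.0, -2.3]
width: 0.408
grip_force: 40.1
time_s: 18.83
ee_pos: [0.476, -0.0569, 0.1221]
eef_rot: [-2.102, -2.335, -0.0]
wrist_force: [-0.4, 0.1, -1.6]
width: 0.411
grip_force: 40.1
```

```bash

echo '0,0,0.1,0,0.3 | 0,0,0.1,0,0.3' | python3 steer.py | sed -n '2p;4p'
echo '0,0,0.1,0,0.3 | 0,0,0.1,0,0.3' | python3 steer.py| sed -n '2p;4p'
echo '0,0,0.1,0,0.3 | 0,0,0.1,0,0.3' | python3 steer.py| sed -n '2p;4p'
```

```text
ee_pos: [0.4759, -0.0569, 0.12]
wrist_force: [-0.1, 0.8, -2.5]
ee_pos: [0.4763, -0.0569, 0.1184]
wrist_force: [0.4, 0.3, 0.2]
ee_pos: [0.4765, -0.057, 0.1181]
wrist_force: [-4.5, 1.3, 12.5]
```

Contact came at TCP z = 0.118. I'll release, lift, and move toward mandrel A at safe height.

```bash

echo '0,0,-0.05,0,0.45 | 0,0,-0.05,0,0.5 | 0,0,-0.05,0,0.55 | 0,0,-0.05,0,0.65 | 0,0,-0.05,0,0.75 | 0,0,-0.05,0,0.85 | 0,0,-0.05,0,0.9 | 0,0,-0.05,0,0.9' | python3 steer.py
echo '0,0,-0.5,0,0.9 | 0,0,-1,0,0.9 | 0,0,-2,0,0.9 | 0,0,-3.5,0,0.9 | 0,0,-5.5,0,0.9 | 0,0,-5.5,0,0.9 | 0,0,-5.5,0,0.9' | python3 steer.py
python3 -c "
from h import *
diff()
t=grab('top'); cv2.imwrite('pics/q2t.png',t); cv2.imwrite('pics/q2s.png',grab('side'))
go([.4508,.3539,.081],np.pi/2)"
```

```text
time_s: 20.0
ee_pos: [0.4761, -0.0569, 0.1172]
eef_rot: [-2.102, -2.335, -0.0]
wrist_force: [-0.4, 0.1, -0.4]
width: 0.902
grip_force: 0.1
time_s: 20.58
ee_pos: [0.4782, -0.0575, 0.2298]
eef_rot: [2.098, 2.331, 0.004]
wrist_force: [0.4, 0.3, 0.1]
width: 0.901
grip_force: 0.0
{'topA': 1.9, 'topB': 40.5, 'topC': 1.9, 'sideA': 6.7, 'sideB': 17.2, 'sideC': 6.6}
go [0.4107 0.0194 0.1639] turn -1.466 | q6 1.21 tcp [ 0.4751 -0.0567  0.2258] close ang 0.105 F [-0.1  0.1  0.2] t 20.8
```

```bash

echo '2,0.1,0,0,1 | 4,0.2,0,0,1 | 6,0.3,0,0,1 | 8,0.4,0,0,1 | 10,0.5,0,0,1 | 12,0.6,0,0,1 | 14,0.7,0,0,1 | 16,0.75,0,0,1' | python3 steer.py
echo '1.5,0.1,0,0,1 | 3,0.15,0,0,1 | 4.25,0.2,0,0,1 | 4.5,0.2,1,0,1 | 4.5,0.2,2,0,1 | 4.5,0.2,2.5,0,1 | 4.5,0.2,2.5,0,1 | 4.5,0.2,2.5,0,1' | python3 steer.py
python3 -c "
from h import *
go([.4508,.3539,.083],.105); diff()"
```

```text
time_s: 21.45
ee_pos: [0.4562, 0.2645, 0.2258]
eef_rot: [-2.101, -2.334, 0.004]
wrist_force: [0.4, 1.2, -0.3]
width: 1.004
grip_force: 0.0
time_s: 22.12
ee_pos: [0.4511, 0.3519, 0.1762]
eef_rot: [-2.102, -2.334, 0.005]
wrist_force: [-0.7, -0.1, 0.3]
width: 0.995
grip_force: 0.0
go [0.0022 0.0003 0.1119] turn -0.0 | q6 2.02 tcp [0.4511 0.3519 0.1762] close ang 0.105 F [-0.7 -0.1  0.3] t 22.1
{'topA': 19.0, 'topB': 40.7, 'topC': 20.9, 'sideA': 5.4, 'sideB': 19.4, 'sideC': 5.3}
```

```bash

echo '0.1,0,1,0,1 | 0.1,0,2.5,0,1 | 0.1,0,4,0,1 | 0.1,0,5,0,1 | 0.1,0,5.6,0,1 | 0.1,0,5.6,0,1 | 0.1,0,5.6,0,0.3 | 0.1,0,5.6,0,0.3' | python3 steer.py 20
echo '0,0,0,0,0.3 | 0,0,0,0,0.3 | 0,0,0,0,0.3 | 0,0,0,0,0.3 | 0,0,0,0,0.3' | python3 steer.py 20
python3 -c "
from h import *
go([.4508,.3539,.083],.105)"
```

```text
time_s: 22.88
ee_pos: [0.4532, 0.3554, 0.0672]
eef_rot: [2.102, 2.334, 0.005]
wrist_force: [-0.6, 0.1, 0.4]
width: 0.748
grip_force: 0.0
time_s: 23.3
ee_pos: [0.4527, 0.3555, 0.0669]
eef_rot: [2.101, 2.335, 0.004]
wrist_force: [-0.7, -0.7, 6.5]
width: 0.413
grip_force: 21.5
go [-0.0014 -0.0021  0.0026] turn 0.0 | q6 2.02 tcp [0.4527 0.3555 0.0669] close ang 0.105 F [-0.7 -0.7  6.5] t 23.3
```

```bash

echo '0,0,0.05,0,0.3 | -0.55,0,0.05,0,0.3 | -1.1,0,0,0,0.3 | -1.65,0,0.1,0,0.3 | -2.2,0,0.2,0,0.3 | -2.2,0,0.2,0,0.3' | python3 steer.py 20
echo '-0.5,0,0.25,0,0.3 | -1,0,0.5,0,0.3 | -1.45,0,0.85,0,0.3 | -1.85,0,1.2,0,0.3 | -2.2,0,1.65,0,0.3 | -2.5,0,2.1,0,0.3 | -2.75,0,2.5,0,0.3 | -2.75,0,2.6,0,0.3' | python3 steer.py
echo '0,0,0,0,0.3 | 0,0,0,0,0.6 | 0,0,0,0,0.6 | 0,0,0,0,0.6 | 0,0,-0.5,0,0.6 | 0,0,-1.5,0,0.6 | 0,0,-3,0,0.6 | 0,0,-3,0,0.6' | python3 steer.py
python3 -c "
from h import *
p=np.load('mag.npy')
a=crop(grab('side'),230,140,80,80,5);b=crop(grab('top'),170,200,80,80,5)
q=crop(cv2.imread('pics/q2t.png'),285,135,75,80,5)
cv2.imwrite('pics/tip3.png',np.vstack([np.hstack([a,b])]))
cv2.imwrite('pics/tip3.png',cv2.resize(np.hstack([a,b,q]),None,fx=.68,fy=.68,interpolation=cv2.INTER_AREA))
go([.45,.32,.1],.105)"
```

```text
time_s: 23.8
ee_pos: [0.4575, 0.3102, 0.0625]
eef_rot: [2.103, 2.333, 0.003]
wrist_force: [-0.5, -0.6, 7.1]
width: 0.414
grip_force: 22.7
time_s: 24.47
ee_pos: [0.462, 0.2548, 0.008]
eef_rot: [2.103, 2.333, -0.003]
wrist_force: [1.0, -3.1, 3.5]
width: 0.416
grip_force: 21.2
time_s: 25.13
ee_pos: [0.4655, 0.2582, 0.075]
eef_rot: [2.099, 2.333, 0.012]
wrist_force: [1.1, 0.9, 0.5]
width: 0.598
grip_force: 0.0
go [ 0.0638 -0.0071 -0.0098] turn 0.0 | q6 1.85 tcp [0.4638 0.2573 0.0715] close ang 0.105 F [ 0.6  0.7 -0.3] t 25.2
```

View pics/tip3.png

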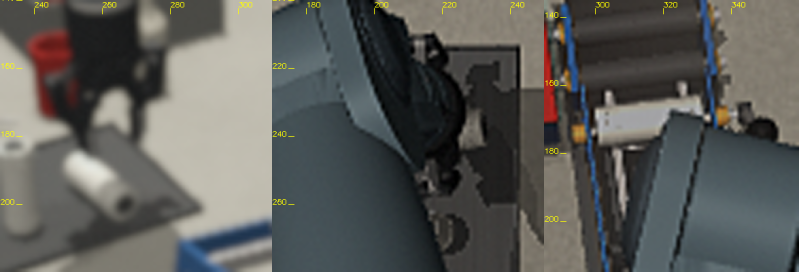

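```bash

python3 -c "
from h import *
print(proj('side',[.4635,.240,.020]),proj('top',[.4635,.240,.021]))
go([.4585,.288,.027],.105)"
```

```text
[[266.1253 199.4183]] [[230.6923 237.0232]]
go [ 0.031  -0.0023  0.0632] turn 0.0 | q6 1.85 tcp [0.4638 0.2573 0.0715] close ang 0.105 F [ 0.6  0.7 -0.3] t 25.2
```

The mandrel's near end matches the prediction: side (266.8,199.7) against (266.1,199.4), within a pixel. The second mandrel also lies square in the magazine. I'll grip at the middle.

```bash

echo '1.45,-0.1,0,0,0.65 | 1.45,-0.1,1,0,0.65 | 1.45,-0.1,2,0,0.65 | 1.45,-0.1,2.75,0,0.65 | 1.45,-0.1,3.15,0,0.65 | 1.45,-0.1,3.15,0,0.65 | 1.45,-0.1,3.15,0,0.3 | 1.45,-0.1,3.15,0,0.3' | python3 steer.py 40
echo '0,0,0,0,0.3 | 0,0,0,0,0.3 | 0,0,-1,0,0.3 | 0,0,-2.5,0,0.3 | 0,0,-4.5,0,0.3 | 0,0,-6.5,0,0.3 | 0,0,-8.5,0,0.3 | 0,0,-9,0,0.3' | python3 steer.py
python3 -c "
from h import *
p=np.load('mag.npy')
go(W(p,np.array([-.13,0,.018]))+[0,0,.009],p[3]); diff()"
```

```text
time_s: 25.9
ee_pos: [0.4579, 0.2852, 0.0071]
eef_rot: [2.102, 2.334, 0.002]
wrist_force: [1.0, -0.1, -1.9]
width: 0.403
grip_force: 40.0
time_s: 26.57
ee_pos: [0.4603, 0.2865, 0.1936]
eef_rot: [2.099, 2.332, 0.016]
wrist_force: [1.0, 0.3, -1.5]
width: 0.404
grip_force: 40.8
go [-0.3429 -0.0225  0.0721] turn 0.0 | q6 1.91 tcp [0.4603 0.2865 0.1936] close ang 0.105 F [ 1.   0.3 -1.5] t 26.6
{'topA': 75.1, 'topB': 45.3, 'topC': 4.4, 'sideA': 30.5, 'sideB': 18.0, 'sideC': 1.5}
```

```bash

echo '-1.75,-0.1,0,0,0.3 | -3.75,-0.25,0,0,0.3 | -5.75,-0.4,0,0,0.3 | -7.75,-0.5,0,0,0.3 | -9.75,-0.65,0,0,0.3 | -11.75,-0.8,0,0,0.3 | -13.5,-0.9,0,0,0.3 | -15,-1,0,0,0.3' | python3 steer.py
echo '-1,-0.05,0,0,0.3 | -1.75,-0.1,0,0,0.3 | -2.05,-0.1,0,0,0.3 | -2.05,-0.1,0,0,0.3 | -2.05,-0.1,1,0,0.3 | -2.05,-0.1,2,0,0.3 | -2.05,-0.1,2.25,0,0.3 | -2.05,-0.1,2.25,0,0.3' | python3 steer.py
python3 -c "
from h import *
p=np.load('mag.npy')
go(W(p,np.array([-.13,0,.018]))+[0,0,.007],p[3]); 
c=manip.sense()['ee_pos']+[0,0,.0137]; print(proj('side',c+.048*np.array([.105,-.9945,0])))
cv2.imwrite('pics/pl3.png',grab('side'))"
```

```text
time_s: 27.33
ee_pos: [0.4667, -0.0176, 0.1837]
eef_rot: [-2.101, -2.331, 0.004]
wrist_force: [0.9, -0.2, -2.1]
width: 0.405
grip_force: 40.6
time_s: 28.0
ee_pos: [0.4686, -0.0548, 0.139]
eef_rot: [-2.097, -2.332, 0.003]
wrist_force: [-0.8, 0.7, -1.9]
width: 0.402
grip_force: 40.6
go [-0.0024  0.0059  0.021 ] turn 0.002 | q6 1.21 tcp [ 0.4686 -0.0548  0.139 ] close ang 0.106 F [-0.8  0.7 -1.9] t 28.0
[[321.817  214.1121]]
```

```bash

echo '-0.12,0.3,0.25,0,0.3 | -0.12,0.3,0.6,0,0.3 | -0.12,0.3,0.8,0,0.3 | -0.12,0.3,0.9,0,0.3 | -0.12,0.3,0.9,0,0.3' | python3 steer.py| sed -n '2p;4p'
echo '0,0,0.1,0,0.3 | 0,0,0.1,0,0.3' | python3 steer.py | sed -n '2p;4p'
echo '0,0,0.1,0,0.3 | 0,0,0.1,0,0.3' | python3 steer.py| sed -n '2p;4p'
```

```text
ee_pos: [0.4825, -0.0569, 0.136]
wrist_force: [-27.3, 11.2, 79.1]
ee_pos: [0.4851, -0.0567, 0.1364]
wrist_force: [-27.2, 13.8, 88.0]
ee_pos: [0.488, -0.0565, 0.1367]
wrist_force: [-27.0, 15.5, 97.4]
```

```bash

echo '0,-0.2,-0.5,0,0.3 | 0,-0.3,-1,0,0.3 | 0,-0.3,-2,0,0.3 | 0,-0.3,-3,0,0.3 | 0,-0.3,-3,0,0.3' | python3 steer.py
python3 -c "
from h import *
a=crop(grab('side'),275,160,110,90,7)
cv2.imwrite('pics/st3.png',a)"
```

```text
time_s: 29.22
ee_pos: [0.4742, -0.0595, 0.1829]
eef_rot: [2.098, 2.331, 0.005]
wrist_force: [0.2, 1.0, -2.8]
width: 0.407
grip_force: 40.9
```

View pics/st3.png

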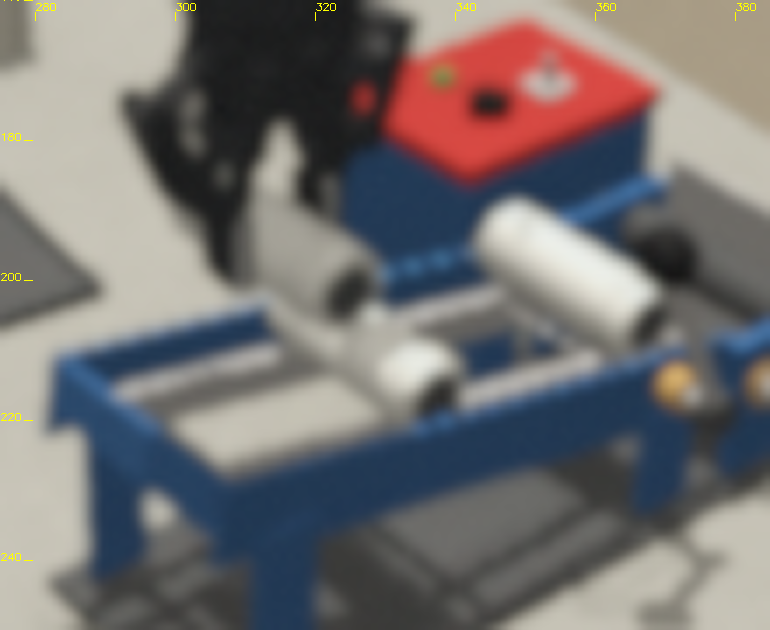

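The second mandrel didn't roll down. It sits skewed just below the lay spot (near end at about (337,216)), and the held one met it. I'll put the held one back at the free tray_b place, then measure the stuck one by image code.

```bash

echo '-1.5,-0.8,-0.5,0,0.3 | -3,-1.65,-0.5,0,0.3 | -4.5,-2.5,-0.5,0,0.3 | -6.25,-3.4,-0.5,0,0.3 | -8,-4.35,-0.5,0,0.3 | -9.75,-5.3,0,0,0.3 | -11.25,-6.1,0,0,0.3 | -12,-6.5,0,0,0.3' | python3 steer.py
echo '0,0,1,0,0.3 | 0,0,2.5,0,0.3 | 0,0,4.5,0,0.3 | 0,0,6,0,0.3 | 0,0,7,0,0.3 | 0,0,7.5,0,0.3 | 0,0,7.5,0,0.3' | python3 steer.py
python3 -c "
from h import *
go([.3546,-.3046,.0257],.105)
cv2.imwrite('pics/cur_t.png',grab('top'));cv2.imwrite('pics/cur_s.png',grab('side'))"
```

```text
time_s: 29.93
ee_pos: [0.365, -0.3141, 0.177]
eef_rot: [-2.105, -2.329, 0.002]
wrist_force: [0.6, -0.4, -2.0]
width: 0.407
grip_force: 40.9
time_s: 30.52
ee_pos: [0.3645, -0.3083, 0.025]
eef_rot: [-2.097, -2.329, -0.001]
wrist_force: [0.1, 0.5, -1.2]
width: 0.407
grip_force: 40.9
go [ 0.0046 -0.0094  0.0181] turn -0.0 | q6 0.63 tcp [ 0.3645 -0.3083  0.025 ] close ang 0.105 F [ 0.1  0.5 -1.2] t 30.5
```

```bash
cat > loc.py <<'E'
from h import *
p=np.load('mag.npy'); p[2]+=.003; p0=p
import itertools
def cyl(C,ax,n=24):
    ax=ax/np.linalg.norm(ax); e=np.cross(ax,[0,0,1]);e/=np.linalg.norm(e);f=np.cross(ax,e)
    t=np.linspace(0,2*np.pi,n); ring=.018*(np.cos(t)[:,None]*e+np.sin(t)[:,None]*f)
    return np.r_[C+.048*ax+ring,C-.048*ax+ring]
def mask(n,C,ax,k=3):
    h=cv2.convexHull((proj(n,cyl(C,ax))*k).astype(np.float32)); m=np.zeros((400*k,640*k),np.uint8); cv2.fillConvexPoly(m,h.astype(np.int32),1); return m
def magc(x,y): return W(p,np.array([x,y,.018]))
def magax(yaw): return Ro.from_euler("ZY",[p[3],np.radians(10)]).apply([-np.sin(yaw),np.cos(yaw),0])
def fg(n,im):
    d=cv2.absdiff(im,cv2.imread(f"pics/{n}0.png")).max(2).astype(np.float32); b=im.min(2)
    return cv2.resize(((d>22)&(b>95)).astype(np.uint8),None,fx=3,fy=3,interpolation=cv2.INTER_NEAREST)
def score(F,C,ax,names):
    s=0
    for n in names:
        m=mask(n,C,ax); ring=cv2.dilate(m,np.ones((13,13)))-m
        s+=F[n][m>0].mean()-F[n][ring>0].mean()
    return s/len(names)
def fit(ims,x0,names=("top","side"),dx=.03):
    F={n:fg(n,ims[n]) for n in names}; best=(-9,)
    for x,y,w in itertools.product(np.arange(x0-dx,x0+dx+.001,.006),np.arange(-.012,.0121,.006),np.arange(-.42,.43,.07)):
        s=score(F,magc(x,y),magax(w),names)
        if s>best[0]: best=(s,x,y,w)
    for x,y,w in itertools.product(best[1]+np.arange(-.004,.005,.002),best[2]+np.arange(-.004,.005,.002),best[3]+np.arange(-.06,.061,.02)):
        s=score(F,magc(x,y),magax(w),names)
        if s>best[0]: best=(s,x,y,w)
    return np.round(best,3)
E
python3 - <<'E'
from loc import *
ims={"top":cv2.imread("pics/cur_t.png"),"side":cv2.imread("pics/cur_s.png")}
for nm in (("top",),("side",),("top","side")):
    print(nm,"stop",fit(ims,.045,nm),"stuck",fit(ims,-.085,nm,.04))
E
```

```text
('top',) stop [0.73  0.057 0.002 0.02 ] stuck [ 0.826 -0.081 -0.006 -0.05 ]
('side',) stop [ 0.397  0.069 -0.004 -0.48 ] stuck [ 0.057 -0.125  0.002 -0.48 ]
('top', 'side') stop [ 0.477  0.057  0.002 -0.02 ] stuck [ 0.405 -0.081 -0.008 -0.05 ]
```

```bash

echo '0.2,-0.45,0.4,0,0.3 | 0.2,-0.45,0.55,0,0.3 | 0.2,-0.45,0.55,0,0.3' | python3 steer.py| sed -n '2p;4p'
echo '0,0,0.1,0,0.3 | 0,0,0.1,0,0.3' | python3 steer.py | sed -n '2p;4p'
echo '0,0,0.1,0,0.3 | 0,0,0.1,0,0.3' | python3 steer.py| sed -n '2p;4p'
```

```text
ee_pos: [0.3576, -0.3079, 0.0183]
wrist_force: [-0.2, -0.1, -1.6]
ee_pos: [0.3585, -0.3087, 0.0167]
wrist_force: [0.5, -0.6, -2.4]
ee_pos: [0.3582, -0.3084, 0.0144]
wrist_force: [-0.6, -1.1, -2.4]
```

```bash

echo '0,0,0.1,0,0.3 | 0,0,0.1,0,0.3' | python3 steer.py | sed -n '2p;4p'
echo '0,0,0.1,0,0.3 | 0,0,0.1,0,0.3' | python3 steer.py| sed -n '2p;4p'
echo '0,0,0.1,0,0.3 | 0,0,0.1,0,0.3' | python3 steer.py| sed -n '2p;4p'
```

```text
ee_pos: [0.3578, -0.3081, 0.0121]
wrist_force: [-1.1, 0.9, -2.6]
ee_pos: [0.3577, -0.308, 0.01]
wrist_force: [-0.0, 0.1, -2.1]
ee_pos: [0.3576, -0.308, 0.0079]
wrist_force: [-0.9, 0.1, -2.0]
```

```bash

echo '0,0,0.05,0,0.46 | 0,0,0.05,0,0.5 | 0,0,0.05,0,0.6 | 0,0,0.05,0,0.8 | 0,0,-1,0,0.9 | 0,0,-3,0,0.9 | 0,0,-5,0,0.9 | 0,0,-7,0,0.9' | python3 steer.py
echo '0,0,-2,0,0.9 | 0,0,-3,0,0.9 | 0,0,-3,0,0.9' | python3 steer.py
python3 -c "
from loc import *
ims={n:grab(n) for n in cams}
for n in ims: cv2.imwrite(f'pics/c2{n}.png',ims[n])
print('stuck top',fit(ims,-.081,('top',),.03)); 
c=magc(-.081,-.004); print(c); go(c+[0,0,.05],p[3])"
```

```text
time_s: 32.37
ee_pos: [0.3573, -0.3075, 0.1498]
eef_rot: [-2.101, -2.334, -0.0]
wrist_force: [0.1, -1.5, -0.3]
width: 0.903
grip_force: 0.0
time_s: 32.62
ee_pos: [0.3602, -0.3108, 0.214]
eef_rot: [2.095, 2.327, -0.002]
wrist_force: [0.0, -1.2, 0.5]
width: 0.899
grip_force: 0.0
stuck top [ 0.827 -0.081 -0.006 -0.05 ]
[ 0.523  -0.0555  0.1242]
go [0.2348 0.1902 0.0535] turn 0.0 | q6 0.62 tcp [ 0.3584 -0.3088  0.2092] close ang 0.105 F [-0.7  0.  -0.3] t 32.7
```

```bash

echo '1.5,1.2,0,0,0.9 | 3,2.4,0,0,0.9 | 4.5,3.65,0,0,0.9 | 6,4.85,0,0,0.9 | 7.5,6.05,0,0,0.9 | 9,7.3,0,0,0.9 | 10.5,8.5,0,0,0.9 | 11.75,9.5,0,0,0.9' | python3 steer.py
echo '0,0,1,0,0.9 | 0,0,2,0,0.9 | 0,0,2,0,0.9 | 0,0,2,0,0.9' | python3 steer.py
python3 -c "
from loc import *
c=magc(-.081,-.004); print(c); go(c+[0,0,.005],p[3])"
```

```text
time_s: 33.38
ee_pos: [0.5218, -0.0518, 0.206]
eef_rot: [-2.098, -2.334, 0.002]
wrist_force: [0.6, -0.5, 0.5]
width: 0.9
grip_force: 0.0
time_s: 33.72
ee_pos: [0.5196, -0.0538, 0.1657]
eef_rot: [-2.098, -2.331, 0.005]
wrist_force: [-0.5, 0.6, -0.1]
width: 0.905
grip_force: 0.0
[ 0.523  -0.0555  0.1242]
go [-0.0021  0.0035  0.0552] turn 0.0 | q6 1.24 tcp [ 0.5196 -0.0538  0.1657] close ang 0.105 F [-0.5  0.6 -0.1] t 33.7
```

```bash

echo '-0.1,0.175,1,0,0.9 | -0.1,0.175,2,0,0.9 | -0.1,0.175,2.5,0,0.9 | -0.1,0.175,2.75,0,0.9 | -0.1,0.175,2.75,0,0.3 | -0.1,0.175,2.75,0,0.3 | -0.1,0.175,2.75,0,0.3 | -0.1,0.175,2.75,0,0.3' | python3 steer.py 40
echo '0,0,0,0,0.3 | 0,0,0,0,0.3 | 0,0,-0.2,0,0.3 | 0,0,-0.4,0,0.3 | 0.2,0,-0.4,0,0.3 | 0.35,0,-0.4,0,0.3 | 0.35,0,-0.4,0,0.3' | python3 steer.py
echo '0,0,0.15,0,0.3 | 0,0,0.25,0,0.3 | 0,0,0.3,0,0.3 | 0,0,0.3,0,0.3' | python3 steer.py
echo '0,0,0.1,0,0.3 | 0,0,0.1,0,0.3' | python3 steer.py| sed -n '2p;4p'
```

```text
time_s: 34.38
ee_pos: [0.5268, -0.0564, 0.1147]
eef_rot: [2.101, 2.333, 0.002]
wrist_force: [-0.1, -0.8, 0.8]
width: 0.401
grip_force: 39.5
time_s: 34.97
ee_pos: [0.5246, -0.0484, 0.1209]
eef_rot: [-2.1, -2.335, 0.0]
wrist_force: [0.1, -0.7, -1.8]
width: 0.409
grip_force: 40.0
time_s: 35.3
ee_pos: [0.5248, -0.0491, 0.115]
eef_rot: [-2.101, -2.334, 0.0]
wrist_force: [0.0, 0.6, -2.4]
width: 0.409
grip_force: 40.1
ee_pos: [0.525, -0.0492, 0.1147]
wrist_force: [-5.5, 1.7, 10.6]
```

```bash

echo '0,0,-0.05,0,0.45 | 0,0,-0.05,0,0.5 | 0,0,-0.05,0,0.6 | 0,0,-0.05,0,0.75 | 0,0,-0.05,0,0.9 | 0,0,-0.05,0,0.9 | 0,0,-0.05,0,0.9' | python3 steer.py
echo '0,0,-0.5,0,0.9 | 0,0,-1,0,0.9 | 0,0,-2,0,0.9 | 0,0,-3.5,0,0.9 | 0,0,-5,0,0.9 | -2,0,-5,0,0.9 | -4,-1.5,-5,0,0.9 | -6,-3,-5,0,0.9' | python3 steer.py
echo '-2,-1.5,0,0,0.9 | -4,-3,0,0,0.9 | -5.5,-4.5,0,0,0.9 | -5.5,-4.5,0,0,0.9' | python3 steer.py
python3 -c "
from loc import *
ims={n:grab(n) for n in cams}
for n in ims: cv2.imwrite(f'pics/c3{n}.png',ims[n])
F={'top':fg('top',ims['top'])}
print('profile',[(round(x,3),round(float(F['top'][mask('top',magc(x,0),magax(0))>0].mean()),2)) for x in np.arange(-.15,.08,.018)])
print(fit(ims,.05,('top',),.02),fit(ims,.015,('top',),.02))
go([.355,-.305,.15],p[3])"
```

```text
time_s: 36.05
ee_pos: [0.5251, -0.0492, 0.1142]
eef_rot: [-2.102, -2.335, -0.0]
wrist_force: [-0.7, -0.2, -0.5]
width: 0.9
grip_force: 0.1
time_s: 36.72
ee_pos: [0.4878, -0.1619, 0.2164]
eef_rot: [2.096, 2.335, 0.002]
wrist_force: [-0.0, -1.0, 0.5]
width: 0.9
grip_force: 0.0
time_s: 37.05
ee_pos: [0.4063, -0.283, 0.2157]
eef_rot: [2.105, 2.329, -0.003]
wrist_force: [0.2, 0.5, 0.1]
width: 0.899
grip_force: 0.0
profile [(np.float64(-0.15), 0.0), (np.float64(-0.132), 0.0), (np.float64(-0.114), 0.0), (np.float64(-0.096), 0.0), (np.float64(-0.078), 0.0), (np.float64(-0.06), 0.0), (np.float64(-0.042), 0.0), (np.float64(-0.024), 0.0), (np.float64(-0.006), 0.25), (np.float64(0.012), 0.68), (np.float64(0.03), 0.82), (np.float64(0.048), 0.81), (np.float64(0.066), 0.6)]
[0.531 0.06  0.002 0.02 ] [ 0.576  0.017 -0.004  0.   ]
go [-0.0176 -0.0543  0.0843] turn -0.005 | q6 0.74 tcp [ 0.4072 -0.2819  0.2156] close ang 0.1 F [-0.2 -0.3  0.2] t 37.1
```

Careful with the scale: shifts go in units of 20 mm and turns go in units of 0.25 rad. That gives: 0.22 m is 11, 0.2 m is 10.

```bash

echo '2,0,0,0,0.9 | 4,0,0,0,0.9 | 6,0,0,0,0.9 | 8,0,0,0,0.9 | 10,0,0,0,0.9 | 11,1,0,0,0.9 | 11,1,0,0,0.9' | python3 steer.py
cat > tb.py <<'E'
from loc import *
def lying(ims,c0,ax0,z=.021,names=("top","side")):
    F={}
    for n in names:
        b=cv2.resize(ims[n].min(2),None,fx=3,fy=3); F[n]=(b>115).astype(np.uint8)
    u=np.array([np.cos(ax0),np.sin(ax0),0]); f=lambda v:-score(F,np.array([c0[0]+v[0]/100,c0[1]+v[1]/100,z]),np.array([np.cos(ax0+v[2]),np.sin(ax0+v[2]),0]),names)
    from scipy.optimize import differential_evolution as de
    r=de(f,[(-3,3),(-3,3),(-.5,.5)],seed=1,maxiter=25,popsize=10,polish=False); v=r.x
    return round(-r.fun,2),np.round([c0[0]+v[0]/100,c0[1]+v[1]/100,ax0+v[2]],4)
E
python3 - <<'E'
from tb import *
ims={n:grab(n) for n in cams}
for n in ims: cv2.imwrite(f'pics/c4{n}.png',ims[n])
a0=.105-np.pi/2
t0={n:cv2.imread(f"pics/{n}0.png") for n in cams}
print("ref m4",lying(t0,(.355,-.305),-1.52,names=("top",)),lying(t0,(.355,-.305),-1.52,names=("side",)))
for nm in(("top",),("side",),("top","side")): print(nm,lying(ims,(.3576,-.308),a0,names=nm))
go([.3576,-.308,.15],.105); diff()
E
```

```text
time_s: 37.73
ee_pos: [0.4069, -0.0538, 0.2154]
eef_rot: [2.092, 2.342, 0.005]
wrist_force: [-0.7, -0.6, -0.1]
width: 0.902
grip_force: 0.0
ref m4 (np.float64(0.74), array([ 0.3545, -0.303 , -1.578 ])) (np.float64(0.89), array([ 0.3589, -0.2966, -1.5203]))
('top',) (np.float64(0.75), array([ 0.3546, -0.312 , -1.4653]))
('side',) (np.float64(0.87), array([ 0.3591, -0.3028, -1.4783]))
('top', 'side') (np.float64(0.77), array([ 0.3589, -0.3074, -1.4958]))
go [-0.2441 -0.0756  0.0839] turn 0.004 | q6 1.17 tcp [ 0.4061 -0.0571  0.2151] close ang 0.109 F [-0.1 -0.4  0.2] t 37.8
{'topA': 42.4, 'topB': 40.6, 'topC': 1.1, 'sideA': 30.0, 'sideB': 62.8, 'sideC': 5.1}
```

Top and side fits place this mandrel about 7 mm farther along −y than mandrel_4 was, so I'll regrip at y ≈ −0.3135 to centre it.

```bash

echo '-1.75,-0.55,0,0,0.9 | -3.5,-1.1,0,0,0.9 | -5.5,-1.7,0,0,0.9 | -7.5,-2.3,0,0,0.9 | -9.5,-2.9,0,0,0.9 | -11,-3.5,1,0,0.9 | -12.25,-3.75,2.5,0,0.9 | -12.475,-3.75,4.2,0,0.9' | python3 steer.py
echo '0,0,1,0,0.9 | 0,0,2,0,0.9 | 0,0,2.5,0,0.9 | 0,0,2.5,0,0.9' | python3 steer.py
python3 -c "
from h import *
go([.358,-.3135,.0262],.105)"
```

```text
time_s: 38.6
ee_pos: [0.3569, -0.3217, 0.1311]
eef_rot: [2.106, 2.322, -0.004]
wrist_force: [0.6, -0.1, -0.0]
width: 0.9
grip_force: 0.0
time_s: 38.93
ee_pos: [0.3544, -0.3138, 0.0777]
eef_rot: [-2.101, -2.328, -0.001]
wrist_force: [0.5, -0.4, -0.8]
width: 0.901
grip_force: 0.0
go [-0.0004  0.0038  0.0702] turn -0.003 | q6 0.61 tcp [ 0.3544 -0.3138  0.0777] close ang 0.102 F [ 0.5 -0.4 -0.8] t 38.9
```

```bash

echo '0,0.15,1,0,0.9 | 0,0.15,2.25,0,0.9 | 0,0.15,3,0,0.9 | 0,0.15,3.45,0,0.9 | 0,0.15,3.45,0,0.9 | 0,0.15,3.45,0,0.3 | 0,0.15,3.45,0,0.3 | 0,0.15,3.45,0,0.3' | python3 steer.py 40
echo '0,0,0,0,0.3 | 0,0,0,0,0.3 | 0,0,-1,0,0.3 | 0,0,-2.5,0,0.3 | 0,0,-4.5,0,0.3 | 0,0,-6.5,0,0.3 | 0,0,-8.5,0,0.3 | 0,0,-9,0,0.3' | python3 steer.py
python3 -c "
from h import *
p=np.load('mag.npy')
go(W(p,np.array([-.13,0.001,.018]))+[0,0,.007],p[3])"
```

```text
time_s: 39.6
ee_pos: [0.3607, -0.3152, 0.0126]
eef_rot: [2.1, 2.333, -0.0]
wrist_force: [1.1, 0.3, 0.3]
width: 0.487
grip_force: 0.0
time_s: 40.27
ee_pos: [0.3622, -0.3165, 0.1981]
eef_rot: [2.095, 2.328, -0.001]
wrist_force: [0.5, -1.0, -2.4]
width: 0.405
grip_force: 41.4
go [0.2483 0.1386 0.079 ] turn 0.0 | q6 0.62 tcp [ 0.3622 -0.3165  0.1981] close ang 0.105 F [ 0.5 -1.  -2.4] t 40.3
```

```bash

echo '1.5,0.85,0,0,0.3 | 3,1.7,0,0,0.3 | 4.5,2.55,0,0,0.3 | 6.25,3.5,0,0,0.3 | 8,4.5,0,0,0.3 | 9.75,5.45,0,0,0.3 | 11.25,6.3,0,0,0.3 | 12.4,6.93,0,0,0.3' | python3 steer.py
echo '0,0,0,0,0.3 | 0,0,1,0,0.3 | 0,0,2,0,0.3 | 0,0,2.75,0,0.3 | 0,0,3,0,0.3 | 0,0,3,0,0.3 | 0,0,3,0,0.3' | python3 steer.py
python3 -c "
from h import *
p=np.load('mag.npy')
go(W(p,np.array([-.13,0.001,.018]))+[0,0,.009],p[3])"
```

```text
time_s: 40.93
ee_pos: [0.4722, -0.05, 0.1915]
eef_rot: [-2.099, -2.337, -0.002]
wrist_force: [0.4, 0.3, -1.7]
width: 0.405
grip_force: 41.3
time_s: 41.52
ee_pos: [0.4716, -0.0532, 0.1317]
eef_rot: [-2.102, -2.334, -0.0]
wrist_force: [-0.2, -0.1, -1.6]
width: 0.4
grip_force: 41.3
go [-0.0027  0.0026  0.0117] turn -0.0 | q6 1.22 tcp [ 0.4716 -0.0532  0.1317] close ang 0.104 F [-0.2 -0.1 -1.6] t 41.5
```

```bash

echo '-0.125,0.15,0.2,0,0.3 | -0.125,0.15,0.3,0,0.3 | -0.125,0.15,0.35,0,0.3 | -0.125,0.15,0.35,0,0.3' | python3 steer.py| sed -n '2p;4p'
echo '0,0,0.1,0,0.3 | 0,0,0.1,0,0.3' | python3 steer.py| sed -n '2p;4p'
echo '0,0,0.075,0,0.3 | 0,0,0.075,0,0.3' | python3 steer.py| sed -n '2p;4p'
```

```text
ee_pos: [0.4752, -0.0551, 0.1244]
wrist_force: [-0.9, -0.2, -1.9]
ee_pos: [0.4753, -0.0552, 0.1241]
wrist_force: [-4.6, 1.4, 10.5]
ee_pos: [0.4753, -0.0552, 0.124]
wrist_force: [-7.9, 2.0, 21.6]
```

```bash

echo '0,0,-0.1,0,0.3 | 0,0,-0.15,0,0.45 | 0,0,-0.15,0,0.5 | 0,0,-0.15,0,0.6 | 0,0,-0.15,0,0.75 | 0,0,-0.15,0,0.9 | 0,0,-0.15,0,0.9 | 0,0,-0.15,0,0.9' | python3 steer.py
echo '0,0,-0.5,0,0.9 | 0,0,-1,0,0.9 | 0,0,-2,0,0.9 | 0,0,-3.5,0,0.9 | 0,0,-5,0,0.9 | 2,0,-5,0,0.9 | 4,0,-5,0,0.9 | 6,0,-5,0,0.9' | python3 steer.py
echo '1.75,0,0,0,1 | 3.5,0,0,0,1 | 5.25,0,0,0,1 | 6.5,0,0,0,1 | 6.5,0,0,0,1' | python3 steer.py
cat > q.py <<'E'
from loc import *
def queue():
    ims={n:grab(n) for n in cams}; F=fg('top',ims['top'])
    print('profile',[(round(float(x),3),round(float(F[mask('top',magc(x,0),magax(0))>0].mean()),2)) for x in np.arange(-.15,.14,.018)])
    return ims
E
python3 -c "
from q import *
queue(); diff(); go([.3677,.2835,.083],.105)"
```

```text
time_s: 42.85
ee_pos: [0.475, -0.0551, 0.1236]
eef_rot: [-2.102, -2.335, -0.0]
wrist_force: [-0.1, 0.1, 0.2]
width: 0.902
grip_force: 0.1
time_s: 43.52
ee_pos: [0.4629, 0.0649, 0.2246]
eef_rot: [2.104, 2.331, 0.002]
wrist_force: [1.2, 0.7, 0.1]
width: 0.901
grip_force: 0.0
time_s: 43.93
ee_pos: [0.448, 0.1974, 0.2236]
eef_rot: [-2.094, -2.34, -0.002]
wrist_force: [0.5, 0.1, -0.2]
width: 1.001
grip_force: 0.0
profile [(-0.15, 0.0), (-0.132, 0.0), (-0.114, 0.0), (-0.096, 0.0), (-0.078, 0.0), (-0.06, 0.0), (-0.042, 0.23), (-0.024, 0.62), (-0.006, 0.81), (0.012, 0.83), (0.03, 0.82), (0.048, 0.8), (0.066, 0.59), (0.084, 0.22), (0.102, 0.0), (0.12, 0.0), (0.138, 0.0)]
{'topA': 46.8, 'topB': 73.4, 'topC': 41.4, 'sideA': 30.6, 'sideB': 15.4, 'sideC': 1.1}
go [ 0.0987 -0.0712  0.1593] turn -0.001 | q6 1.74 tcp [0.4488 0.1928 0.2237] close ang 0.104 F [-0.7  0.6  0.5] t 44.1
```

Three mandrels are queued. Mandrel C is unmoved (image difference ~1). I'll grip it, carry it to A's old spot, and tip it the same way.

```bash

echo '1.5,-1,0,0,1 | 3,-2.25,0,0,1 | 4.5,-3.25,0,0,1 | 4.925,-3.55,1,0,1 | 4.925,-3.55,2,0,1 | 4.925,-3.55,2,0,1 | 4.925,-3.55,2,0,1' | python3 steer.py
python3 -c "
from h import *
go([.3677,.2835,.083],.105)"
```

```text
time_s: 44.72
ee_pos: [0.3673, 0.2825, 0.1832]
eef_rot: [-2.103, -2.333, 0.004]
wrist_force: [-0.1, -0.2, 0.6]
width: 1.002
grip_force: 0.0
go [0.0011 0.0008 0.1189] turn -0.002 | q6 1.99 tcp [0.3673 0.2825 0.1832] close ang 0.103 F [-0.1 -0.2  0.6] t 44.7
```

```bash

echo '0.05,0.05,1.5,0,1 | 0.05,0.05,3,0,1 | 0.05,0.05,4.5,0,1 | 0.05,0.05,5.5,0,1 | 0.05,0.05,5.95,0,1 | 0.05,0.05,5.95,0,1 | 0.05,0.05,5.95,0,0.3 | 0.05,0.05,5.95,0,0.3' | python3 steer.py 30
echo '0,0,0,0,0.3 | 0,0,0,0,0.3 | 0,0,0,0,0.3 | 0,0,0,0,0.3 | 0,0,-0.5,0,0.3 | 0,0,-1,0,0.3 | 0,0,-1,0,0.3' | python3 steer.py
echo '1,1,0,0,0.3 | 2,2.25,0,0,0.3 | 3,3.5,0,0,0.3 | 3.1,4.4,0,0,0.3 | 3.1,4.5,0,0,0.3 | 3.1,4.5,0.5,0,0.3 | 3.1,4.5,0.85,0,0.3 | 3.1,4.5,0.85,0,0.3' | python3 steer.py 20
echo '0,0,0.1,0,0.3 | 0,0,0.1,0,0.3' | python3 steer.py| sed -n '2p;4p'
echo '0,0,0.1,0,0.3 | 0,0,0.1,0,0.3' | python3 steer.py| sed -n '2p;4p'
```

```text
time_s: 45.38
ee_pos: [0.3706, 0.2857, 0.0666]
eef_rot: [2.102, 2.333, 0.005]
wrist_force: [-0.2, -0.8, -0.3]
width: 0.748
grip_force: 0.0
time_s: 45.97
ee_pos: [0.3699, 0.2859, 0.0866]
eef_rot: [2.101, 2.334, 0.005]
wrist_force: [0.3, 0.3, -1.4]
width: 0.412
grip_force: 30.5
time_s: 46.63
ee_pos: [0.4493, 0.355, 0.066]
eef_rot: [-2.1, -2.334, 0.006]
wrist_force: [0.0, 0.0, -0.7]
width: 0.415
grip_force: 27.6
ee_pos: [0.4496, 0.3552, 0.0657]
wrist_force: [-2.6, -1.0, 5.4]
ee_pos: [0.4497, 0.3554, 0.0656]
wrist_force: [-5.9, -3.0, 16.5]
```

```bash

echo '-0.55,0,0,0,0.3 | -1.1,0,-0.05,0,0.3 | -1.65,0,0.05,0,0.3 | -2.2,0,0.15,0,0.3 | -2.2,0,0.15,0,0.3' | python3 steer.py 20
echo '-0.5,0,0.25,0,0.3 | -1,0,0.5,0,0.3 | -1.45,0,0.85,0,0.3 | -1.85,0,1.2,0,0.3 | -2.2,0,1.65,0,0.3 | -2.5,0,2.1,0,0.3 | -2.75,0,2.5,0,0.3 | -2.75,0,2.55,0,0.3' | python3 steer.py
echo '0,0,0,0,0.3 | 0,0,0,0,0.6 | 0,0,0,0,0.6 | 0,0,0,0,0.6 | 0,0,-0.5,0,0.6 | 0,0,-1.5,0,0.6 | 0,0,-3,0,0.6 | 0,0,-3,0,0.6' | python3 steer.py
echo '-1.5,0,-2,0,0.65 | -3,0,-4,0,0.65 | -4.5,0,-5,0,0.65 | -6,0,-5,0,0.65 | -7.5,0,-5,0,0.65 | -7.5,0,-5,0,0.65' | python3 steer.py
python3 - <<'E'
from tb import *
ims={n:grab(n) for n in cams}
for n in ims: cv2.imwrite(f'pics/c5{n}.png',ims[n])
for nm in(("top",),("side",),("top","side")): print(nm,lying(ims,(.456,.288),.105+np.pi/2,names=nm))
go([.456,.288,.15],.105)
E
```

```text
time_s: 47.38
ee_pos: [0.4559, 0.3118, 0.0623]
eef_rot: [-2.102, -2.333, -0.003]
wrist_force: [-2.9, -0.1, 12.0]
width: 0.411
grip_force: 31.9
time_s: 48.05
ee_pos: [0.4612, 0.2554, 0.0088]
eef_rot: [2.103, 2.332, -0.004]
wrist_force: [0.8, -4.9, 4.9]
width: 0.411
grip_force: 28.8
time_s: 48.72
ee_pos: [0.4656, 0.2597, 0.0754]
eef_rot: [2.099, 2.333, 0.012]
wrist_force: [1.4, 0.5, 0.3]
width: 0.6
grip_force: 0.0
time_s: 49.22
ee_pos: [0.4795, 0.1046, 0.1717]
eef_rot: [2.105, 2.326, 0.002]
wrist_force: [-0.2, 0.5, -0.7]
width: 0.646
grip_force: 0.0
('top',) (np.float64(0.47), array([0.4594, 0.2798, 1.7028]))
('side',) (np.float64(0.82), array([0.4614, 0.2892, 1.6821]))
('top', 'side') (np.float64(0.63), array([0.4603, 0.2871, 1.6823]))
go [ 0.1812 -0.0036  0.0393] turn -0.002 | q6 1.56 tcp [0.4782 0.1081 0.1705] close ang 0.103 F [-0.1  0.7  0.1] t 49.3
```

```bash
sed -i 's/(b>115)/(b>TH)/; 1a TH=115' tb.py
python3 - <<'E'
import tb; from tb import *
t0={n:cv2.imread(f"pics/{n}0.png") for n in cams}; c4={n:cv2.imread(f"pics/c4{n}.png") for n in cams}; c5={n:cv2.imread(f"pics/c5{n}.png") for n in cams}
u,v=proj('top',[.46,.282,.02])[0].astype(int); print(c5['top'].min(2)[v-18:v+19:3,u-20:u+21:2])
for th in(85,115):
  tb.TH=th
  for nm in(("top",),("side",)):
    print(th,nm,lying(t0,(.355,-.303),-1.52,.018,nm),lying(c4,(.3576,-.31),-1.466,.018,nm),lying(c5,(.46,.284),1.68,.018,nm))
E
```

```text
[[ 67  63  67  65  66  66  62  63  63  66  63  39  82  80  81  81  87  83
   85  74  76]
 [ 65  64  66  64  66  65  62  64  65  68  62  60  82  82  83  84  95  29
   81  78  81]
 [ 65  63  64  64  66  65  63  63  64  66  62  57  93  90  92  93 107  21
   77  81  81]
 [ 66  64  64  64  67  66  63  64  63  65  62  62 110  98  99  97 105   8
   74  67  71]
 [ 65  66  64  63  66  65  64  62  64  62  59  61 102  97  95  94  96   4
   69  68  71]
 [ 65  66  62  74  94  82 133 135 140 142 151 156  73  88  88  85  85  44
   70  69  72]
 [ 64  65  55 181 169 170 170 170 170 170 170 172 114  80  79  79  77  79
   66  69  72]
 [ 62  64  59 184 169 170 170 171 170 170 167 163 172  71  74  74  75  60
   67  70  71]
 [ 63  65  61  99 135 139 124 117 114 107  92  59  37  71  70  70  59  63
   66  70  72]
 [ 64  66  63  63  63  60  60  69  65  65  62  64  64  64  66  59  58  63
   67  70  73]
 [ 63  67  63  64  62  67  65  64  65  64  61  64  64  62  58  47  59  64
   67  71  73]
 [ 64  63  62  62  62  65  64  64  64  63  61  64  63  64  60  52  59  64
   68  70  72]
 [ 63  64  62  63  65  64  64  64  63  64  61  65  66  63  65  52  60  65
   68  69  72]]
85 ('top',) (np.float64(0.86), array([ 0.3556, -0.3038, -1.5362])) (np.float64(0.86), array([ 0.356 , -0.3136, -1.4719])) (np.float64(0.6), array([0.4683, 0.2823, 2.0677]))
85 ('side',) (np.float64(0.36), array([ 0.3563, -0.2909, -1.515 ])) (np.float64(0.37), array([ 0.3568, -0.2949, -1.4853])) (np.float64(0.25), array([0.4597, 0.3006, 1.577 ]))
115 ('top',) (np.float64(0.75), array([ 0.3546, -0.3018, -1.5942])) (np.float64(0.75), array([ 0.3567, -0.3129, -1.4218])) (np.float64(0.47), array([0.4567, 0.2889, 1.7013]))
115 ('side',) (np.float64(0.88), array([ 0.3604, -0.2919, -1.5209])) (np.float64(0.87), array([ 0.3614, -0.3017, -1.4669])) (np.float64(0.82), array([0.4629, 0.2967, 1.6679]))
```

```bash

echo '-2,1,-0.5,0,0.65 | -4,1,-1,0,0.65 | -6,1,-1.5,0,0.65 | -8,1,-1.5,0,0.65 | -10,1,-1.5,0,0.65 | -10,1,-1.5,0,0.65' | python3 steer.py
python3 - <<'E'
import tb; from tb import *
c5={n:grab(n) for n in cams}
t0={n:cv2.imread(f"pics/{n}0.png") for n in cams}
for n in cams: cv2.imwrite(f'pics/c6{n}.png',c5[n])
for th,nm in((85,("top",)),(100,("top",)),(115,("top",)),(115,("side",))):
    tb.TH=th
    print(th,nm,lying(c5,(.46,.284),1.68,.018,nm),lying(t0,(.355,-.303),-1.52,.018,nm))
go([.46,.284,.15],.105)
E
```

```text
time_s: 49.82
ee_pos: [0.5202, -0.0934, 0.1998]
eef_rot: [2.106, 2.327, -0.002]
wrist_force: [0.8, -0.9, -0.2]
width: 0.651
grip_force: 0.0
85 ('top',) (np.float64(0.88), array([0.4583, 0.2794, 1.6773])) (np.float64(0.86), array([ 0.3556, -0.3038, -1.5362]))
100 ('top',) (np.float64(0.83), array([0.4579, 0.2823, 1.6463])) (np.float64(0.8), array([ 0.3543, -0.3033, -1.5463]))
115 ('top',) (np.float64(0.77), array([0.458 , 0.283 , 1.6668])) (np.float64(0.75), array([ 0.3546, -0.3018, -1.5942]))
115 ('side',) (np.float64(0.79), array([0.4642, 0.2928, 1.6834])) (np.float64(0.88), array([ 0.3604, -0.2919, -1.5209]))
go [ 0.3762 -0.02    0.0686] turn -0.001 | q6 1.18 tcp [ 0.5189 -0.0882  0.1994] close ang 0.104 F [-0.2  0.4  0.1] t 49.9
```

```bash

echo '2,-0.1,0,0,0.65 | 4,-0.2,0,0,0.65 | 6,-0.3,0,0,0.65 | 8,-0.4,0,0,0.65 | 10,-0.5,0,0,0.65 | 12,-0.65,0,0,0.65 | 14,-0.75,0,0,0.65 | 15.5,-0.85,0,0,0.65' | python3 steer.py
echo '1.5,-0.1,0,0,0.65 | 2.75,-0.15,0.5,0,0.65 | 3.2,-0.15,1.5,0,0.65 | 3.2,-0.15,3,0,0.65 | 3.2,-0.15,4.5,0,0.65 | 3.2,-0.15,6,0,0.65 | 3.2,-0.15,6,0,0.65 | 3.2,-0.15,6,0,0.65' | python3 steer.py
python3 -c "
from h import *
go([.459,.2815,.0262],.105)"
```

```text
time_s: 50.58
ee_pos: [0.4665, 0.2234, 0.1997]
eef_rot: [-2.094, -2.339, -0.0]
wrist_force: [0.1, -0.3, 0.7]
width: 0.654
grip_force: 0.0
time_s: 51.25
ee_pos: [0.4563, 0.2824, 0.0785]
eef_rot: [-2.096, -2.336, 0.007]
wrist_force: [-0.2, -0.5, 0.7]
width: 0.651
grip_force: 0.0
go [-0.0011  0.003   0.071 ] turn 0.003 | q6 1.9 tcp [0.4563 0.2824 0.0785] close ang 0.108 F [-0.2 -0.5  0.7] t 51.2
```

```bash

echo '-0.05,0.1,1,0,0.65 | -0.05,0.1,2.25,0,0.65 | -0.05,0.1,3,0,0.65 | -0.05,0.1,3.5,0,0.65 | -0.05,0.1,3.5,0,0.65 | -0.05,0.1,3.5,0,0.3 | -0.05,0.1,3.5,0,0.3 | -0.05,0.1,3.5,0,0.3' | python3 steer.py 40
echo '0,0,0,0,0.3 | 0,0,0,0,0.3 | 0,0,-1,0,0.3 | 0,0,-2.5,0,0.3 | 0,0,-4.5,0,0.3 | 0,0,-6.5,0,0.3 | 0,0,-8.5,0,0.3 | 0,0,-9,0,0.3' | python3 steer.py
python3 -c "
from h import *
p=np.load('mag.npy')
go(W(p,np.array([-.13,0.001,.018]))+[0,0,.009],p[3])"
```

```text
time_s: 51.92
ee_pos: [0.4628, 0.2817, 0.0117]
eef_rot: [2.101, 2.335, 0.004]
wrist_force: [-2.2, 0.0, 5.4]
width: 0.406
grip_force: 40.0
time_s: 52.58
ee_pos: [0.4652, 0.2823, 0.1974]
eef_rot: [2.099, 2.331, 0.017]
wrist_force: [1.8, -0.2, -1.2]
width: 0.41
grip_force: 40.8
go [-0.3373 -0.0269  0.0759] turn 0.0 | q6 1.89 tcp [0.4652 0.2823 0.1974] close ang 0.105 F [ 1.8 -0.2 -1.2] t 52.6
```

```bash

python3 -c "
from q import *
queue()"
echo '-1.75,-0.15,0,0,0.3 | -3.75,-0.3,0,0,0.3 | -5.75,-0.45,0,0,0.3 | -7.75,-0.6,0,0,0.3 | -9.75,-0.75,0,0,0.3 | -11.75,-0.9,0,0,0.3 | -13.5,-1.05,0,0,0.3 | -15,-1.15,0,0,0.3' | python3 steer.py
echo '-1,-0.05,0,0,0.3 | -1.6,-0.15,0,0,0.3 | -1.85,-0.15,0.5,0,0.3 | -1.85,-0.15,1.5,0,0.3 | -1.85,-0.15,2.25,0,0.3 | -1.85,-0.15,2.75,0,0.3 | -1.85,-0.15,2.75,0,0.3' | python3 steer.py
python3 -c "
from h import *
p=np.load('mag.npy')
go(W(p,np.array([-.13,0.001,.018]))+[0,0,.009],p[3])"
```

```text
profile [(-0.15, 0.0), (-0.132, 0.0), (-0.114, 0.0), (-0.096, 0.0), (-0.078, 0.0), (-0.06, 0.0), (-0.042, 0.23), (-0.024, 0.63), (-0.006, 0.82), (0.012, 0.84), (0.03, 0.83), (0.048, 0.81), (0.066, 0.6), (0.084, 0.22), (0.102, 0.0), (0.12, 0.0), (0.138, 0.0)]
time_s: 53.35
ee_pos: [0.4683, -0.0221, 0.1873]
eef_rot: [-2.101, -2.331, 0.004]
wrist_force: [0.5, -0.7, -1.2]
width: 0.407
grip_force: 40.6
time_s: 53.93
ee_pos: [0.4676, -0.0556, 0.1302]
eef_rot: [-2.096, -2.33, 0.005]
wrist_force: [-0.7, 0.2, -2.2]
width: 0.404
grip_force: 40.7
go [-0.0008  0.0069  0.0102] turn 0.001 | q6 1.21 tcp [ 0.4676 -0.0556  0.1302] close ang 0.106 F [-0.7  0.2 -2.2] t 53.9
```

```bash

echo '-0.025,0.3,0.15,0,0.3 | -0.025,0.3,0.25,0,0.3 | -0.025,0.3,0.3,0,0.3 | -0.025,0.3,0.3,0,0.3' | python3 steer.py| sed -n '2p;4p'
echo '0,0,0.1,0,0.3 | 0,0,0.1,0,0.3' | python3 steer.py| sed -n '2p;4p'
echo '0,0,0.075,0,0.3 | 0,0,0.075,0,0.3' | python3 steer.py| sed -n '2p;4p'
```

```text
ee_pos: [0.4776, -0.0568, 0.1289]
wrist_force: [-0.0, 0.5, -2.8]
ee_pos: [0.4773, -0.0569, 0.1269]
wrist_force: [-0.3, 0.1, -1.6]
ee_pos: [0.4772, -0.0569, 0.1253]
wrist_force: [-0.2, -0.2, -1.8]
```

```bash

echo '0,0,0.075,0,0.3 | 0,0,0.075,0,0.3' | python3 steer.py| sed -n '2p;4p'
echo '0,0,0.075,0,0.3 | 0,0,0.075,0,0.3' | python3 steer.py| sed -n '2p;4p'
```

```text
ee_pos: [0.4771, -0.0569, 0.1236]
wrist_force: [-0.3, -0.6, -2.2]
ee_pos: [0.4774, -0.057, 0.1229]
wrist_force: [-1.7, 0.3, 2.8]
```

```bash

echo '0,0,0,0,0.45 | 0,0,0,0,0.5 | 0,0,0,0,0.6 | 0,0,0,0,0.75 | 0,0,0,0,0.9 | 0,0,0,0,0.9 | 0,0,0,0,0.9' | python3 steer.py
echo '0,0,-0.5,0,0.9 | 0,0,-1,0,0.9 | 0,0,-2,0,0.9 | 0,0,-3.5,0,0.9 | 0,0,-5,0,0.9 | -2,0,-5,0,0.6 | -4,0,-5,0,0.3 | -6,0,-5,0,0' | python3 steer.py
echo '-1.75,-1,0,0,0 | -3.5,-2,0,0,0 | -4.5,-2.5,0,0,0 | -4.5,-2.5,0,0,0' | python3 steer.py
python3 -c "
from q import *
ims=queue()
for x in(.055,.019,-.017,-.053): print(fit(ims,x,('top',),.012))
X=[[.625,-.129,.17],[.7064,-.1207,.17]]
for n in cams: print(n,proj(n,X))
for x in X: go(x,.105)
d=cv2.absdiff(ims['top'],cv2.imread('pics/q2t.png')).max(2); print(d[140:175:3,338:356:3])"
```

```text
time_s: 55.52
ee_pos: [0.4773, -0.0569, 0.1223]
eef_rot: [2.102, 2.335, 0.0]
wrist_force: [-0.6, 1.2, 0.6]
width: 0.9
grip_force: 0.1
time_s: 56.18
ee_pos: [0.4904, -0.1773, 0.2234]
eef_rot: [2.098, 2.336, 0.001]
wrist_force: [0.7, 1.2, -0.0]
width: 0.484
grip_force: 0.0
time_s: 56.52
ee_pos: [0.4479, -0.2752, 0.222]
eef_rot: [2.108, 2.328, -0.003]
wrist_force: [0.6, 0.8, -0.2]
width: 0.001
grip_force: 0.0
profile [(-0.15, 0.0), (-0.132, 0.0), (-0.114, 0.0), (-0.096, 0.0), (-0.078, 0.24), (-0.06, 0.66), (-0.042, 0.81), (-0.024, 0.8), (-0.006, 0.82), (0.012, 0.84), (0.03, 0.82), (0.048, 0.81), (0.066, 0.59), (0.084, 0.21), (0.102, 0.0), (0.12, 0.0), (0.138, 0.0)]
[0.514 0.059 0.002 0.04 ]
[ 0.37   0.025 -0.004 -0.05 ]
[ 0.339 -0.013  0.008  0.01 ]
[ 0.596 -0.055 -0.006  0.07 ]
top [[349.3127 174.9135]
 [345.4129 147.8052]]
side [[369.9442 197.7213]
 [389.0292 188.7604]]
go [0.1236 0.1896 0.0709] turn -0.002 | q6 0.8 tcp [ 0.4491 -0.2715  0.2221] close ang 0.103 F [0.6 0.9 0.4] t 56.6
go [0.1235 0.2714 0.0709] turn -0.002 | q6 0.8 tcp [ 0.4491 -0.2715  0.2221] close ang 0.103 F [0.6 0.9 0.4] t 56.6
[[ 5  5  4  5  5  4]
 [ 5  6  5  5  4  4]
 [ 5  4  5  6  3  4]
 [ 4  6  5  5  5  4]
 [ 6  3  5  4  5  5]
 [ 5  6  4  5  3  4]
 [ 4  4  3  5  4  4]
 [ 5  5  5  4  4  3]
 [ 6  5  4  4  4  3]
 [ 6  4  3  6  4  4]
 [ 4  5  4  7  2  3]
 [14  3  3  5  1  2]]
```

All four mandrels are queued touching, and the lever hasn't moved. Now the feed: cage the knob and push it forward.

```bash

echo '1,1.5,0,0,0.6 | 2,3,0,0,0.6 | 3,4.5,0,0,0.6 | 4,6,0,0,0.6 | 5,7.5,0,0,0.6 | 5.75,8.75,0,0,0.6 | 6.18,9.5,0,0,0.6 | 6.18,9.5,0,0,0.6' | python3 steer.py
echo '0,0,0,0,0.6 | 0,0,0,0,0.6' | python3 steer.py
python3 -c "
from h import *
go([.625,-.129,.173],.105)"
```

```text
time_s: 57.28
ee_pos: [0.628, -0.1234, 0.2215]
eef_rot: [-2.094, -2.341, -0.003]
wrist_force: [-0.1, -0.2, 0.3]
width: 0.596
grip_force: 0.0
time_s: 57.45
ee_pos: [0.625, -0.1274, 0.2221]
eef_rot: [-2.1, -2.336, 0.001]
wrist_force: [-0.9, 0.5, 1.3]
width: 0.598
grip_force: 0.0
go [-0.0016 -0.0001  0.0678] turn 0.001 | q6 1.16 tcp [ 0.625  -0.1274  0.2221] close ang 0.106 F [-0.9  0.5  1.3] t 57.5
```

```bash

echo '-0.1,0,1,0,0.6 | -0.1,0,2,0,0.6 | -0.1,0,2.75,0,0.6 | -0.1,0,3.25,0,0.6 | -0.1,0,3.25,0,0.6 | -0.1,0,3.25,0,0.6' | python3 steer.py
echo '0,0.5,0,0,0.6 | 0,1,0,0,0.6 | 0,1.5,-0.1,0,0.6 | 0,2,-0.2,0,0.6 | 0,2.5,-0.25,0,0.6 | 0,3,-0.25,0,0.6 | 0,3.5,-0.2,0,0.6 | 0,3.9,-0.1,0,0.6' | python3 steer.py
echo '0,0.25,0.05,0,0.6 | 0,0.4,0.1,0,0.6 | 0,0.4,0.1,0,0.6' | python3 steer.py
python3 -c "
from q import *
queue(); go([.7064,-.1207,.173],.105)"
```

```text
time_s: 57.95
ee_pos: [0.6248, -0.1305, 0.1573]
eef_rot: [-2.102, -2.333, 0.001]
wrist_force: [1.0, 0.2, 0.0]
width: 0.596
grip_force: 0.0
time_s: 58.62
ee_pos: [0.7042, -0.1225, 0.1618]
eef_rot: [2.1, 2.333, 0.001]
wrist_force: [-1.1, 0.0, 1.5]
width: 0.6
grip_force: 0.9
time_s: 58.87
ee_pos: [0.7119, -0.1212, 0.1578]
eef_rot: [2.101, 2.334, 0.001]
wrist_force: [-0.9, 0.1, 0.9]
width: 0.598
grip_force: 0.0
profile [(-0.15, 0.0), (-0.132, 0.01), (-0.114, 0.01), (-0.096, 0.01), (-0.078, 0.01), (-0.06, 0.08), (-0.042, 0.19), (-0.024, 0.29), (-0.006, 0.37), (0.012, 0.42), (0.03, 0.45), (0.048, 0.29), (0.066, 0.27), (0.084, 0.58), (0.102, 0.54), (0.12, 0.19), (0.138, 0.0)]
go [ 0.001  -0.0049  0.0033] turn -0.0 | q6 1.21 tcp [ 0.7114 -0.1212  0.1576] close ang 0.105 F [-0.7 -0.5 -0.2] t 59.0
```

```bash

echo '0,0.15,0.05,0,0.5 | 0,0.15,0.05,0,0.5 | 0,0.2,0.05,0,0.5' | python3 steer.py| sed -n '2p;4,6p'
echo '0,0.1,0,0,0.45 | 0,0.1,0,0,0.45 | 0,0.1,0,0,0.45' | python3 steer.py| sed -n '2p;4,6p'
echo '0,0.1,0,0,0.45 | 0,0.1,0,0,0.45 | 0,0.1,0,0,0.45' | python3 steer.py| sed -n '2p;4,6p'
```

```text
ee_pos: [0.7147, -0.1208, 0.1562]
wrist_force: [-1.9, -0.9, -0.9]
width: 0.499
grip_force: 0.9
ee_pos: [0.7148, -0.1208, 0.1561]
wrist_force: [-8.3, -0.3, 4.2]
width: 0.455
grip_force: 3.7
ee_pos: [0.7149, -0.1208, 0.1559]
wrist_force: [-12.3, -1.8, 5.9]
width: 0.45
grip_force: 6.1
```

```bash

echo '0,-0.15,0,0,0.45 | 0,-0.15,0,0,0.45 | 0,-0.15,0,0,0.45 | 0,-0.15,0,0,0.45 | 0,-0.15,0,0,0.45 | 0,-0.15,0,0,0.45 | 0,-0.15,0,0,0.45 | 0,-0.15,0,0,0.45' | python3 steer.py
python3 - <<'E'
from q import *
a=queue()
python_b=[grab('top')]
b=python_b[0]
F=fg('top',b); x=[]
print("moving diff",cv2.absdiff(a['top'],b)[120:260,290:345].max())
# bed mandrel: search height/x
for zz in (.018,.01,.0,-.01):
    r=max((score({'top':F},W(p,np.array([x,0,zz])),magax(w),('top',)),round(x,3),round(w,2)) for x in np.arange(.08,.17,.004) for w in np.arange(-.12,.13,.04)); print(zz,r)
ys,xs=np.nonzero(F[3*125:3*172,3*285:3*340]); print(xs.min()/3+285,xs.max()/3+285,ys.min()/3+125,ys.max()/3+125)
E
```

```text
time_s: 60.38
ee_pos: [0.7147, -0.1208, 0.156]
eef_rot: [-2.101, -2.333, 0.004]
wrist_force: [-5.8, -1.1, 2.4]
width: 0.449
grip_force: 3.2
profile [(-0.15, 0.0), (-0.132, 0.01), (-0.114, 0.01), (-0.096, 0.01), (-0.078, 0.01), (-0.06, 0.07), (-0.042, 0.16), (-0.024, 0.26), (-0.006, 0.34), (0.012, 0.4), (0.03, 0.43), (0.048, 0.3), (0.066, 0.09), (0.084, 0.03), (0.102, 0.16), (0.12, 0.58), (0.138, 0.74)]
moving diff 5
0.018 (np.float64(0.7762492474413004), np.float64(0.132), np.float64(-0.04))
0.01 (np.float64(0.7871457693857935), np.float64(0.136), np.float64(0.0))
0.0 (np.float64(0.8037286833335606), np.float64(0.14), np.float64(0.04))
-0.01 (np.float64(0.8131035110612084), np.float64(0.144), np.float64(0.04))
297.0 327.6666666666667 141.0 171.66666666666666
```

One mandrel is at rest between the rollers. Now I'll pull the lever fully back.

```bash

echo '0,-0.5,-0.05,0,0.45 | 0,-1,-0.15,0,0.45 | 0,-1.5,-0.2,0,0.45 | 0,-2,-0.25,0,0.45 | 0,-2.5,-0.25,0,0.45 | 0,-3,-0.2,0,0.45 | 0,-3.5,-0.1,0,0.45 | 0,-4,0,0,0.45' | python3 steer.py
echo '0,-0.2,0,0,0.45 | 0,-0.4,0,0,0.45 | 0,-0.5,0,0,0.45 | 0,-0.5,0,0,0.45' | python3 steer.py
echo '0,-0.1,0,0,0.45 | 0,-0.1,0,0,0.45' | python3 steer.py| sed -n '2p;4,6p'
echo '0,-0.1,0,0,0.45 | 0,-0.1,0,0,0.45' | python3 steer.py| sed -n '2p;4,6p'
```

```text
time_s: 61.2
ee_pos: [0.639, -0.1291, 0.1577]
eef_rot: [2.098, 2.332, 0.006]
wrist_force: [1.5, -0.0, 1.3]
width: 0.447
grip_force: 1.0
time_s: 61.53
ee_pos: [0.6269, -0.1301, 0.1563]
eef_rot: [2.102, 2.335, 0.001]
wrist_force: [0.8, -0.7, -1.0]
width: 0.456
grip_force: 0.4
ee_pos: [0.6251, -0.1302, 0.1561]
wrist_force: [2.1, -0.2, -1.3]
width: 0.449
grip_force: 1.2
ee_pos: [0.6228, -0.1304, 0.156]
wrist_force: [2.8, -0.9, -2.5]
width: 0.45
grip_force: 1.5
```

```bash

echo '0,-0.15,0,0,0.45 | 0,-0.15,0,0,0.45' | python3 steer.py| sed -n '2p;4,6p'
echo '0,-0.1,0,0,0.45 | 0,-0.1,0,0,0.45' | python3 steer.py| sed -n '2p;4,6p'
echo '0,-0.1,0,0,0.45 | 0,-0.1,0,0,0.45' | python3 steer.py| sed -n '2p;4,6p'
```

```text
ee_pos: [0.6221, -0.1304, 0.1564]
wrist_force: [9.4, 1.0, -6.0]
width: 0.453
grip_force: 4.7
ee_pos: [0.6219, -0.1304, 0.1564]
wrist_force: [15.6, 2.0, -8.8]
width: 0.452
grip_force: 7.2
ee_pos: [0.6218, -0.1304, 0.1564]
wrist_force: [19.8, 2.5, -11.9]
width: 0.448
grip_force: 9.8
```

```bash

echo '0,0.2,0,0,0.5 | 0,0.4,0,0,0.6 | 0,0.5,0,0,0.65 | 0,0.5,0,0,0.65 | 0,0.5,-1,0,0.65 | 0,0.5,-2.5,0,0.65 | 0,0.5,-4,0,0.65 | 0,0.5,-4,0,0.65' | python3 steer.py
echo '-1.5,-1.5,0,0,0.65 | -3,-3,0,0,0.65 | -4.5,-4.5,0,0,0.65 | -6,-6,0,0,0.65 | -7.5,-7.5,0,0,0.65 | -7.5,-7.5,0,0,0.65 | -7.5,-7.5,0,0,0.65' | python3 steer.py
python3 - <<'E'
from q import *
a=queue(); b=grab('top'); F={'top':fg('top',b)}
print("moving",cv2.absdiff(a['top'],b)[120:260,285:345].max())
print("bed",max((round(score(F,W(p,np.array([x,y,0])),magax(w),('top',)),3),round(x,3),round(y,3),round(w,2)) for x in np.arange(.12,.16,.004) for y in (-.008,-.004,0,.004,.008) for w in np.arange(-.12,.13,.04)))
for x in(.055,.019,-.017): print(fit(a,x,('top',),.012))
q=cv2.imread('pics/c4top.png'); d=cv2.absdiff(b,q).max(2)[140:190,338:356]; print("lever diff",d.max(),d.mean(), cv2.absdiff(q,cv2.imread('pics/top0.png')).max(2)[140:190,338:356].max())
E
```

```text
time_s: 63.03
ee_pos: [0.6277, -0.131, 0.2431]
eef_rot: [2.096, 2.329, 0.006]
wrist_force: [0.7, 0.0, 1.2]
width: 0.647
grip_force: 0.0
time_s: 63.62
ee_pos: [0.4903, -0.2968, 0.2364]
eef_rot: [-2.107, -2.33, 0.0]
wrist_force: [0.6, -0.5, -0.5]
width: 0.65
grip_force: 0.0
profile [(-0.15, 0.0), (-0.132, 0.0), (-0.114, 0.0), (-0.096, 0.0), (-0.078, 0.0), (-0.06, 0.0), (-0.042, 0.25), (-0.024, 0.67), (-0.006, 0.82), (0.012, 0.82), (0.03, 0.83), (0.048, 0.83), (0.066, 0.6), (0.084, 0.22), (0.102, 0.18), (0.12, 0.61), (0.138, 0.75)]
moving 6
bed (np.float64(0.834), np.float64(0.14), 0.004, np.float64(-0.04))
[ 0.535  0.059 -0.004 -0.11 ]
[0.387 0.025 0.006 0.03 ]
[ 0.597 -0.019 -0.004  0.01 ]
lever diff 79 7.204444444444444 131
```

```bash
python3 - <<'E'
from q import *
b=grab('top'); q=cv2.imread('pics/c4top.png')
for im in(q,b):
    m=(im[165:185,342:358].max(2)<45); ys,xs=np.nonzero(m); print("knob",xs.mean()+342,ys.mean()+165,m.sum())
# front-edge lines of first queue mandrel, of rear-most, and of bed mandrel: along rail columns
g=b.min(2).astype(int)
def edge(u,va,vb,sgn):
    col=cv2.resize(g[va:vb,u:u+1].astype(np.float32),(1,(vb-va)*8),interpolation=cv2.INTER_LINEAR)[:,0]; d=np.diff(col)*sgn; return va+(np.argmax(d)+.5)/8
def pix(x,y,z): return proj('top',W(p,np.array([x,y,z])))[0]
for name,x0,z in(("first front",.055+.018,.018),("last back",-.017-.018,.018),("bed front",.14+.018,0),("bed back",.14-.018,0)):
    P=[]
    for y in np.linspace(-.04,.04,9):
        u,v=pix(x0,y,z).round().astype(int); s=1 if "front" in name else -1
        P.append((u,edge(u,v-5,v+6,s)))
    P=np.array(P); k=np.polyfit(P[:,0],P[:,1],1); e=pix(x0,.04,z)-pix(x0,-.04,z)
    print(name,"slope",round(k[0],3),"square",round(e[1]/e[0],3),"res",np.abs(np.polyval(k,P[:,0])-P[:,1]).max().round(2))
E
```

```text
knob 347.87179487179486 173.19230769230768 78
knob 348.06756756756755 173.48648648648648 74
first front slope -0.199 square -0.125 res 2.48
last back slope -0.231 square -0.128 res 2.78
bed front slope -0.121 square -0.123 res 0.43
bed back slope -0.127 square -0.124 res 0.44
```

```bash
python3 - <<'E'
from q import *
from scipy.stats import theilslopes
b=grab('top'); s0=cv2.imread('pics/top0.png')
F=(cv2.absdiff(b,s0).max(2)*(b.min(2)>75)).astype(np.float32)
def pix(x,y,z): return proj('top',W(p,np.array([x,y,z])))[0]
for name,x0,s in(("first front",.073,1),("last back",-.035,-1)):
    P=[]
    for y in np.r_[np.linspace(-.026,.026,9),-.043,.043]:
        u,v=pix(x0,y,.018).round().astype(int)
        col=b.min(2)[v-5:v+6,u].astype(float); d=np.diff(cv2.GaussianBlur(col[:,None],(1,3),0)[:,0])*s; i=np.argmax(d)
        P.append((u,v-4.5+i)); 
    P=np.array(P); e=pix(x0,.04,.018)-pix(x0,-.04,.018); print(name,theilslopes(P[:,1],P[:,0])[0],"square",e[1]/e[0],P.round(1).tolist())
cv2.imwrite('pics/fin.png',b)
print(b.min(2)[158:172,298:334:2])
E
```

```text
first front -0.13636363636363635 square -0.12488581471381946 [[324.0, 163.5], [322.0, 163.5], [320.0, 163.5], [318.0, 164.5], [316.0, 164.5], [314.0, 164.5], [312.0, 164.5], [310.0, 165.5], [308.0, 165.5], [330.0, 162.5], [302.0, 166.5]]
last back -0.1 square -0.12778433927095054 [[330.0, 199.5], [327.0, 196.5], [325.0, 196.5], [323.0, 196.5], [321.0, 197.5], [319.0, 197.5], [317.0, 197.5], [315.0, 197.5], [312.0, 198.5], [335.0, 195.5], [307.0, 198.5]]
[[ 64  63  61  60  59  58  57  56  55  52  52  50  47  49  49  40  41  39]
 [ 55  56  55  53  54  51  52  49  49  46  45  43  41  90 109  45  46  35]
 [ 48  51  46  42  45  44  42  41  41  45  47  46  47  95 175  42  45  38]
 [ 40  41  30  63  38  44  46  47  44  47  46  46  45  82 163  37  40  35]
 [ 33  39  22 161  40  45  45  44  45  44  44  42  39  37 147  56  55  50]
 [ 39  42  24 152  36  44  42  41  40  42  46  55  57  58 117 130 133 119]
 [ 38  42  25 150  32  41  46  56  59  72  90 124 138 136 138 126 154 173]
 [ 37  41  34 143  59  74  92 128 141 141 148 150 155 158 159 159 160 179]
 [ 34  39  96 124 144 144 152 155 158 162 165 163 165 165 168 157 171 184]
 [ 35  36 167 158 155 153 169 166 168 171 170 170 170 170 169 136 167 183]
 [ 39  40 191 175 163 163 171 169 170 170 169 170 170 170 170 172 141 180]
 [ 33  40 186 175 173 170 171 170 170 170 170 169 170 169 169 171 173 178]
 [ 29  40 154 175 173 171 170 170 170 170 169 170 171 171 172 170 164 167]
 [ 38  37 121 174 172 170 170 170 170 171 171 165 160 158 154 152 148 151]]
```

The first and last queued mandrels are square within about 0.03 rad, the bed mandrel is square and at rest, and the lever is back with the robot clear. Handing in.

```bash
python3 -c "
from bench import manip
print(manip.hand_in())"
```

```text
the job is handed in; nothing more can be done
None
```

I handed the job in at about 64 s of the 208 s; no verdict came back, but by my last pictures the lever is fully back, one mandrel rests square between the wrapping rollers, and the other three queue square behind the stop (mandrel_5 was not there). On the way, one mandrel jammed against a side plate and the next came down on it (peak wrist force about 97 N of the allowed 120), so I straightened the jammed one and re-laid the other.

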